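# Find and mark the balance point of a counterweight lever

### The arm

A 6-joint arm with a two-finger parallel gripper is mounted at the origin on a cart in front of the work surface, level with it; the furniture and walls round the work are solid. World frame = base frame: x ahead of the robot, y to its left, z up, the work surface at z = 0. Lengths are in m, angles in rad, forces in N, time in s.
With the tool pointing down it reaches from about 0.275 to 0.825 m from the base axis. Payload 4.9 kg.
Tool frame: the origin (TCP) lies midway between the tips of the shut fingers; the grasp point (between the pads) lies 19 mm behind it; z points along the fingers, y is the line along which they close (so a half turn about z gives the same grasp; the last joint's range is limited). The gripper opens to 85 mm and grips with 20 to 120 N. Pads are 22 mm wide; open, the fingers measure 114 mm over their backs; the gripper's body (76 mm by 85 mm) begins 54 mm behind the grasp point. The pads swing forward as they close: fully open they stand 13 mm farther back than shut.
Start: joints at [1.094, 0.326, -0.193, 1.052, 0, 1.437], TCP at [0.185, 0.518, 0.231] pointing down, gripper open.
Joint ranges: [-2.65, 2.65], [-0.97, 1.79], [-1.3, 1.35], [-1.93, 2.1], [-1.47, 1.37], [-3.14, 3.14]. Speed limits (rad/s): [2.57, 2.57, 3.14, 3.14, 3.14, 3.14].

### API

Orientations are given as a unit quaternion [w, x, y, z].
In Python, from bench import observe, camera, calibration, finish_job gives the robot as it stands. The module is installed in compiled form; this text tells all that it offers.
- The arm moves only by the tool send_rows, never from a script. Its argument "commands" is a list of rows, each a list of 2 entries, a list of its own where there are three numbers: the shift along the tool's x, y, z in cm, then the turn, a rotation vector about the tool's x, y, z in degrees. In form: [[[tx, ty, tz], [rx, ry, rz]], ...]. A call has 1 to 12 rows; each row shifts and turns the commanded pose from where the row before left it, along the tool's axes as they then stand; what a row does not reach is not made up. A row lasts 1/12 s, in which the tool goes at most 41.7 mm and 7.16 degrees, less where a joint would pass 70% of its speed; a pose out of reach is approached as far as the arm can. A call is refused whole if a number of a shift passes 4.17 or a number of a turn 7.16, either way. A call with a gripper value outside its range is refused whole. "claw" is the opening, from 0 (shut) to 1 (fully open), set as the call begins (left out, the last holds). The fingers move at their own pace and stop on an object; "squeeze" is the grip in N (left out, the last holds). Time passes only in rows, so rows that do not move let the fingers close. It gives the time, the measured TCP pose, the force, the opening and the grip force at its end, in the units of the state.
- observe(): the state, without advancing time (a new reading comes with each control period).
- camera(name): name is "scene" or "top" or "wrist"; returns the picture (384x512x3 uint8, red, green, blue); there is no depth.
- calibration(name): a dict with "fovy" (degrees; the focal length in pixels is half the picture's height over the tangent of half this angle, whatever the lens; pixels are square), "cx", "cy" (the principal point, pixels), "world_from_camera" (4x4, takes a point from camera to world coordinates); the wrist camera has in their place "tool_from_camera" (4x4, takes a point from camera to tool coordinates, whose origin is the TCP and whose axes are the flange's). Camera axes: x right, y up, looking along -z (the intrinsics and any distortion apply to the point x, -y, -z); pixel columns grow to the right and rows downward; lengths in m; the calibration is good to about 2 mm. A picture is of the moment at which its call begins: read the wrist's pose just before it. calibration takes no time and is no camera call.
- finish_job(): hands the job in; it is judged then, once.
The state is a dict: "t": time; "qpos": joint angles; "qvel": joint speeds; "joint_torque": joint torques, N m; "eef_pos": TCP position; "tool_rot": TCP orientation; "force": force on the tool from outside, world axes, zero at the start; "moment": the same for the moment, N m; "grip_width": finger opening in m; "grasp_force": force on a finger pad.
Only numpy, scipy, OpenCV 4.12 (cv2) and the standard library are available. Lean on these libraries where they do the work, as an engineer would, in place of code of your own. Each camera call takes 0.05 s, during which the arm holds its last target. There are 200 camera calls.

### The job

Slide the counterweight lever along the bar rest, weight end first and without lifting it out of the forks, until it tips and stays balanced level on the rocker in the middle fork alone. Then mark its balance point: take the paint marker, press its sprung nib gently in on top of the balanced lever right over the middle fork, and put the marker back upright in its hole. Leave the lever balanced, never push it hard against the rest, and leave the other things on the bench alone.

Things in the scene. Friction and masses are not known exactly. Their poses are not given: they have to be found in the camera images.
- stand: The bar rest, fixed to the bench: a grey base plate 64 x 350 x 10 mm carrying in a line a forked steel plate with a rocker shoe (middle), another fork (one end) and a rubber-topped wooden packing block (other end). Origin on the bench under the middle fork; y runs along the rest, towards the tail fork; z up.
- rest_top (a point): Centre of the fulcrum: the level top of a small rubber-faced rocker shoe (30 mm along the rest) on a cross pin in the middle fork, 85 mm above the bench; axes as the rest's. The shoe tilts with the lever, damped, and a light spring centres it: it holds the lever level only while the balance point is within about 5 mm of the pin. Slot 25 mm wide, cheeks 11 mm high.
- tail_fork (a point): Centre of the tail fork's floor: 160 mm from the middle fork, 7 mm lower (78 mm above the bench), 10 mm long along the rest, same slot and cheeks.
- pad_top (a point): Centre of the rubber pad (46 mm wide, 90 mm along the rest), 105 mm from the middle fork on the other side, 61 mm above the bench. It catches the weight if the lever tips too far.
- lever: The counterweight lever, loose, 0.46 to 0.86 kg: a bar of square steel tube, 18 mm square, 400 mm long, with a dark cast weight at one end. Origin in the middle of the bar's underside; y along the bar, from the weight towards the plain tail end; z up. It starts in both forks, tail down by 2.4 degrees on the tail fork. It must not be pressed against the rest with more than 40 N.
- lever_mid (a point): Centre of the square bar, 200 mm from either end and 9 mm from its faces; axes as the lever's. How heavy the casting is differs, so the balance point is not known: it lies anywhere from 38 to 99 mm from here towards the weight, and at the start 18 to 100 mm short of the middle fork's centre, on the tail side.
- weight_mid (a point): Centre of the cast weight, a disc of 50 mm diameter and 36 mm thick with the bar through its middle, clamped 170 mm from the bar's centre; a set screw stands up on it.
- lever_tail (a point): Centre of the bar's plain end face, 200 mm from its centre; at the start it sticks out 140 mm or more beyond the tail fork, with free height below. The bar slides with a few newtons of friction and tips within a second; a finger or grip that still touches it can keep it from tipping, so let go to see whether it has tipped.
- marker_mid (a point): The paint marker, loose, standing nib down in its hole: a round aluminium barrel of 16 mm diameter, 140 mm long over all, 55 g. This point is on its axis 95 mm above the nib's tip, a good place to grip it from above; z along the marker, upwards when it stands.
- marker: The same paint marker; origin at its nib's tip (nib not pressed), z along the marker to its tail.
- nib_tip (a point): The end of the marker's grey felt nib (5 mm diameter, moves with the nib).
- nib (a joint): How far the sprung nib is pressed into the marker, in m: 0 free, 0.004 fully in; paint flows from about 0.0015. Spring 600 N/m, so 1 to 2 N is enough; more than 8 N on the lever crushes the felt.
- pen_block: The wooden tool block, fixed: 48 x 140 x 50 mm, long side along its y axis, origin in the middle of its underside. Three holes in a row, 44 mm apart, 18 mm wide, 38 mm deep. The marker stands in the middle hole, its nib's tip 12 mm above the bench, and goes back there. A fixed centre punch in the hole at y = +44 mm ends 42 mm above the block; the third is empty.
- pliers: Bystander: combination pliers lying on the bench, 52 x 176 x 14 mm, origin under the middle.
- nut: Bystander: hexagon nut, 21 x 24 x 10 mm, lying beside the rest.
- washers: Bystander: a little stack of washers, 32 mm across, 10 mm high, lying beside the rest.
- hex_bolt: Bystander: hexagon bolt lying on its side by the rest, 26 x 65 x 23 mm.
- brush: Bystander: flat cleaning brush lying on the bench, 32 x 192 x 16 mm.
- spanner: Bystander: combination spanner lying on the bench, 38 x 238 x 6 mm.
There are look-alikes about, which are no part of the job. There is more than one size of the marker; the job needs the smaller.

How it is judged:
By the outcome, as a careful person would: the job done as asked, in the order asked, and still so for the second after the job is handed in, with the robot touching nothing.
It also fails if it takes over 72 s, if anything falls off the work surface, if the arm or the gripper's body presses on something with over 40 N, if the wrist force passes 120 N, or if a joint passes its speed limit or range.

## Working session

There is one attempt and no reset: what is moved stays moved. The work goes in short steps, Python scripts to look and compute and a tool call to move; the robot and the scene stay as the last step left them, time stands still between calls to the robot, and variables do not carry over. Pictures are saved under pics/ and viewed, at most 10 in all, crops included, and the job is handed in when it is done.

Besides the shell and the picture viewer there is one more tool, called as name(argument=value, ...), one argument or row to a line, values as JSON. send_rows: Moves the arm, as the interface text tells. Its arguments: {"type":"object","properties":{"commands":{"type":"array"},"claw":{"type":"number"},"squeeze":{"type":"number"}},"required":["commands"]}

```bash
mkdir -p pics; cat > h.py <<'E'
import numpy as np, cv2
from scipy.spatial.transform import Rotation as R
from bench import observe, camera, calibration, finish_job
def rot(q): return R.from_quat([q[1],q[2],q[3],q[0]]).as_matrix()
def wfc(name):
    c=calibration(name)
    if name!='wrist': return c,np.array(c['world_from_camera'])
    o=observe(); T=np.eye(4); T[:3,:3]=rot(o['tool_rot']); T[:3,3]=o['eef_pos']
    return c,T@np.array(c['tool_from_camera'])
def ray(name,u,v,W=None):
    c,T=wfc(name); W=T if W is None else W
    f=192/np.tan(np.radians(c['fovy'])/2)
    p=np.array([[[float(u),float(v)]]]); K=np.array([[f,0,c['cx']],[0,f,c['cy']],[0,0,1]])
    d=np.array(c.get('distortion',np.zeros(5)),float).ravel()
    n=cv2.undistortPoints(p,K,d)[0,0]
    r=W[:3,:3]@np.array([n[0],-n[1],-1]); return W[:3,3],r
def onz(name,u,v,z,W=None):
    o,r=ray(name,u,v,W); return o+r*(z-o[2])/r[2]
def tri(l):
    A=np.zeros((3,3));b=np.zeros(3)
    for o,r in l:
        r=r/np.linalg.norm(r);P=np.eye(3)-np.outer(r,r);A+=P;b+=P@o
    return np.linalg.solve(A,b)
def save(name,fn):
    im=camera(name); cv2.imwrite('pics/'+fn,im[:,:,::-1]); return im
E
python3 - <<'E'
from h import *
np.set_printoptions(precision=4,suppress=True)
a=save('top','t1.png');b=save('scene','s1.png')
cv2.imwrite('pics/t1b.png',cv2.resize(a[:,:,::-1],(800,600)));cv2.imwrite('pics/s1b.png',cv2.resize(b[:,:,::-1],(800,600)))
for n in ('top','scene','wrist'): print(n,calibration(n))
print(observe())
E
```

```text
top {'fovy': 51.53315000812324, 'cx': 252.33098188164337, 'cy': 193.93099295286135, 'world_from_camera': array([[ 0.0055,  0.9804, -0.1968,  0.2517],
       [-1.    ,  0.0042, -0.0067, -0.0529],
       [-0.0057,  0.1968,  0.9804,  1.4466],
       [ 0.    ,  0.    ,  0.    ,  1.    ]])}
scene {'fovy': 53.06795099541295, 'cx': 248.36505413129223, 'cy': 189.42802226613142, 'world_from_camera': array([[ 0.8575,  0.2294, -0.4606, -0.1215],
       [-0.5141,  0.3451, -0.7853, -1.1391],
       [-0.0212,  0.9101,  0.4139,  0.6704],
       [ 0.    ,  0.    ,  0.    ,  1.    ]])}
wrist {'fovy': 69.01861767928233, 'cx': 253.74328595779426, 'cy': 194.2686711167634, 'tool_from_camera': array([[ 0.0007,  0.9634,  0.2682,  0.068 ],
       [ 1.    , -0.0007, -0.    ,  0.001 ],
       [ 0.0002,  0.2682, -0.9634, -0.1432],
       [ 0.    ,  0.    ,  0.    ,  1.    ]])}
{'t': 0.1, 'qpos': array([ 1.0938,  0.3269, -0.1934,  1.052 , -0.    ,  1.4366]), 'qvel': array([-0.0017, -0.0028,  0.0022, -0.0015,  0.0017,  0.0005]), 'joint_torque': array([  0.001 , -44.4242,  26.3037,   0.008 ,   0.    ,   0.    ]), 'eef_pos': array([0.1846, 0.5176, 0.2306]), 'tool_rot': array([-0.0002,  0.1706,  0.9853, -0.0007]), 'force': array([-0.2101,  0.2971,  1.2188]), 'moment': array([ 0.0101, -0.022 , -0.0173]), 'grasp_force': 0.0, 'grip_width': 0.08492924599881259}
```

View pics/t1b.png

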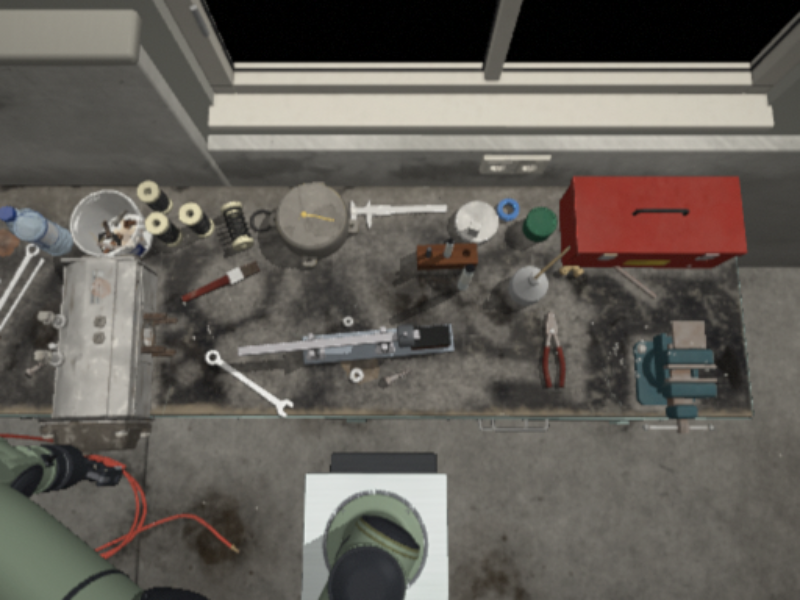

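View pics/s1b.png

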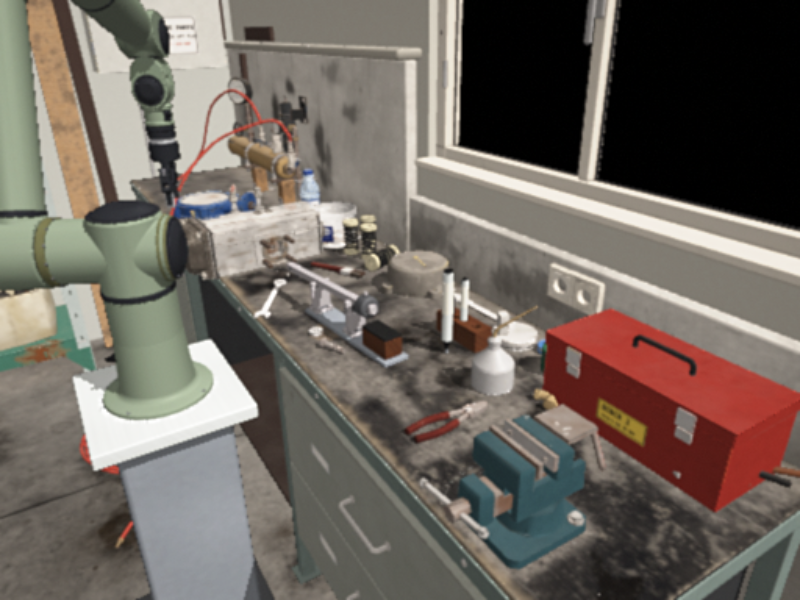

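The top view shows the lever from its tail at about (240,350) to its weight at (405,335). The rest runs from (305,350) to (453,338), and the wooden pen block is at (447,255). The scene view shows two white markers: a tall one at (447,300) and a smaller one at (465,300). I'll enlarge both views for detail.

```bash
python3 - <<'E'
from h import *
np.set_printoptions(precision=4,suppress=True)
print({k:v for k,v in calibration('top').items() if k not in('world_from_camera',)})
a=cv2.imread('pics/t1.png')[145:260,145:345]; cv2.imwrite('pics/tc.png',cv2.resize(a,None,fx=4,fy=4,interpolation=cv2.INTER_CUBIC))
b=cv2.imread('pics/s1.png')[150:240,170:350]; cv2.imwrite('pics/sc.png',cv2.resize(b,None,fx=4.4,fy=4.4,interpolation=cv2.INTER_CUBIC))
E
```

```text
{'fovy': 51.53315000812324, 'cx': 252.33098188164337, 'cy': 193.93099295286135}
```

View pics/tc.png

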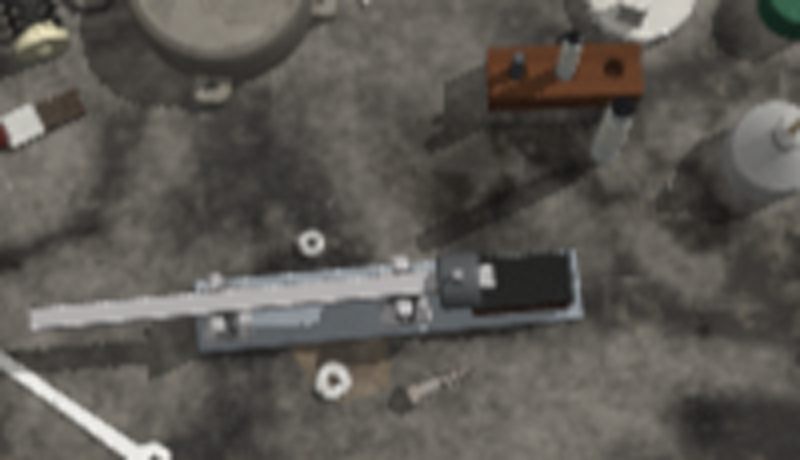

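View pics/sc.png

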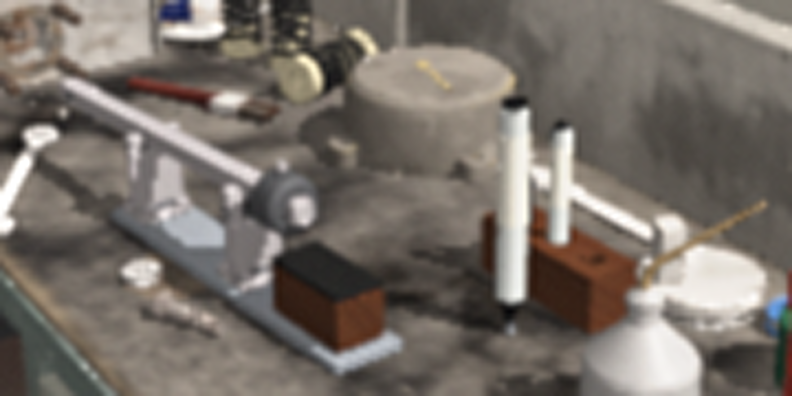

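```bash
python3 - <<'E'
from h import *
np.set_printoptions(precision=4,suppress=True)
f=lambda u,v,z:onz('top',145+(u-1.5)/4,145+(v-1.5)/4,z)
for n,p in dict(mid=(402.5,286,.096),tailf=(217,303,.089),tail=(33,319,.089),wend=(494,275,.106),mark=(572,40,.152),hole3=(614,67,.05),bigtop=(623,108,.2),bigbase=(603,160,.0),b1=(488,50,.05),b2=(640,45,.05),b3=(643,92,.05),base1=(200,350,.01),base2=(580,317,.01),base3=(576,252,.01),wt=(458,280,.12)).items(): print(n,f(*p))
s=lambda u,v:ray('scene',170+(u-1.7)/4.4,150+(v-1.7)/4.4)
t=lambda u,v:ray('top',145+(u-1.5)/4,145+(v-1.5)/4)
print('mark',tri([s(562,125),t(572,40)]),'big',tri([s(515,102),t(623,106)]),'hole3',tri([s(592,258),t(614,67)]))
print(R.from_matrix(rot(observe()['tool_rot'])).as_matrix())
E
```

```text
mid [ 0.4452 -0.0199  0.096 ]
tailf [0.4307 0.1396 0.089 ]
tail [0.4161 0.2972 0.089 ]
wend [ 0.4535 -0.0979  0.106 ]
mark [ 0.6478 -0.1628  0.152 ]
hole3 [ 0.6536 -0.2094  0.05  ]
bigtop [ 0.5761 -0.1993  0.2   ]
bigbase [ 0.5781 -0.2032  0.    ]
b1 [ 0.6692 -0.0948  0.05  ]
b2 [ 0.6745 -0.2334  0.05  ]
b3 [ 0.6302 -0.2353  0.05  ]
base1 [0.3982 0.1648 0.01  ]
base2 [ 0.4299 -0.179   0.01  ]
base3 [ 0.4896 -0.1761  0.01  ]
wt [ 0.447  -0.0671  0.12  ]
mark [ 0.6488 -0.1632  0.1496] big [ 0.5774 -0.199   0.1978] hole3 [ 0.6512 -0.2081  0.051 ]
[[-0.9418  0.3362 -0.0007]
 [ 0.3362  0.9418 -0.0013]
 [ 0.0002 -0.0015 -1.    ]]
```

The crops show the small marker in the block's middle hole, with its cap at crop (572,40), or world (0.648,-0.163). The large look-alike stands free at (0.577,-0.20). The middle fork is at (0.445,-0.020), the rest axis is yawed about 5°, and the lever's tail is at (0.416,0.297). I'll move beside the tail with the fingers shut.

send_rows(
  commands=[
    [[-3.03, -1.0, 1.2], [0, 0, 0]],
    [[-3.03, -1.0, 1.2], [0, 0, 0]],
    [[-3.03, -1.0, 1.2], [0, 0, 0]],
    [[-3.03, -1.0, 1.2], [0, 0, 0]],
    [[-3.03, -1.0, 1.2], [0, 0, 0]],
    [[-3.03, -1.0, 1.2], [0, 0, 0]],
    [[-3.03, -1.0, 1.2], [0, 0, 0]],
    [[-3.03, -1.0, 1.2], [0, 0, 0]],
    [[-3.03, -1.0, 1.2], [0, 0, 0]],
    [[0, 0, 0], [0, 0, -7]],
    [[0, 0, 0], [0, 0, -7]],
    [[0, 0, 0], [0, 0, -7]],
  ],
  claw=0,
  squeeze=20,
)

```text
t: 1.1
eef_pos: [0.4116, 0.3406, 0.1224]
tool_rot: [-0.001, -0.014, 1.0, -0.0]
force: [-0.7, -0.1, -0.6]
grip_width: -0.0001
grasp_force: 0.0
```

send_rows(
  commands=[
    [[0, 0, 0], [0, 0, -4]],
    [[0, 0, 1.2], [0, 0, 0]],
    [[0, 0, 1.2], [0, 0, 0]],
    [[0, 0, 0], [0, 0, 0]],
  ],
)

```text
t: 1.43
eef_pos: [0.4099, 0.3405, 0.0971]
tool_rot: [-0.002, -0.047, 0.999, -0.001]
force: [-0.5, -0.2, -0.2]
grip_width: -0.0003
grasp_force: 0.0
```

```bash
cat >> h.py <<'E'
np.set_printoptions(precision=4,suppress=True)
def need(p):
    o=observe(); print('need cm',(rot(o['tool_rot']).T@(np.array(p)-o['eef_pos']))*100)
def st():
    o=observe(); M=rot(o['tool_rot']); print('t',round(o['t'],2),'p',o['eef_pos'],'x',M[:,0],'F',o['force'],'w',round(o['grip_width'],4),round(o['grasp_force'],1))
E
python3 - <<'E'
from h import *
st(); need([.412,.342,.07])
a=save('wrist','w1.png'); b=save('scene','s2.png')[150:240,160:260]
cv2.imwrite('pics/w1b.png',np.hstack([a[:,:,::-1],cv2.resize(b[:,:,::-1],(288,384))])) 
E
```

```text
t 1.43 p [0.4099 0.3405 0.0971] x [-0.9956 -0.0933  0.0037] F [-0.4808 -0.1604 -0.1664] w -0.0003 0.0
need cm [-0.2359  0.1303  2.708 ]
```

View pics/w1b.png

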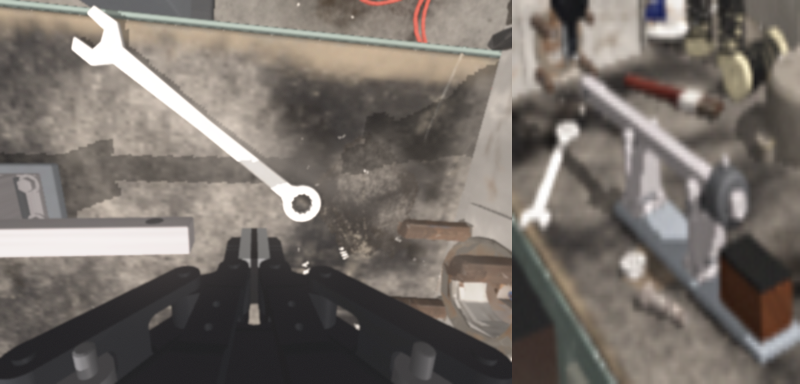

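The wrist view shows the lever's tail as a white bar ending at u≈190, v≈228-255, just left of the shut fingers at (228-283, 235). The spanner lies clear on the bench. I'll descend beside the tail face and measure it.

send_rows(
  commands=[
    [[-0.1, 0, 1.35], [0, 0, 0]],
    [[-0.1, 0, 1.35], [0, 0, 0]],
    [[0, 0, 0], [0, 0, 0]],
  ],
)

```text
t: 1.78
eef_pos: [0.4126, 0.3412, 0.071]
tool_rot: [-0.001, -0.047, 0.999, -0.001]
force: [-1.0, 0.1, 1.3]
grip_width: 0.0002
grasp_force: 0.0
```

```bash
cat >> h.py <<'E'
def tail(fn=None):
    c,W=wfc('wrist'); a=camera('wrist'); g=a.min(2)
    if fn: cv2.imwrite('pics/'+fn,a[:,:,::-1])
    m=(g>170).astype(np.uint8); m[:, 215:]=0; m[:150]=0
    n,l,s,_=cv2.connectedComponentsWithStats(m); i=1+np.argmax(s[1:,4]); m=l==i
    u=np.where(m.sum(0)>8)[0].max(); cols=range(u-25,u-3)
    lo=np.mean([np.where(m[:,k])[0].min() for k in cols]); hi=np.mean([np.where(m[:,k])[0].max() for k in cols])+1
    w=hi-lo; f=192/np.tan(np.radians(c['fovy'])/2)
    print('tail u',u,'v',round(lo,1),round(hi,1),'w',round(w,2))
    for z in (.089,.103): print('  z',z,'tail top centre',onz('wrist',u+1,(lo+hi)/2,z,W), 'width mm',1e3*np.linalg.norm(onz('wrist',u-12,lo,z,W)-onz('wrist',u-12,hi,z,W)))
E
python3 - <<'E'
from h import *
st(); tail('w2.png')
E
```

```text
t 1.78 p [0.4126 0.3412 0.071 ] x [-0.9956 -0.0933  0.0021] F [-0.977   0.0727  1.3028] w 0.0002 0.0
tail u 175 v 242.0 273.2 w 31.23
  z 0.089 tail top centre [0.4161 0.3037 0.089 ] width mm 17.240951789366793
  z 0.103 tail top centre [0.4082 0.3073 0.103 ] width mm 15.315040789566249
```

send_rows(
  commands=[
    [[0, -0.6, 0], [0, 0, 0]],
    [[0, -0.6, 0], [0, 0, 0]],
    [[0, -0.5, 0], [0, 0, 0]],
    [[0, -0.4, 0], [0, 0, 0]],
    [[0, -0.3, 0], [0, 0, 0]],
    [[0, -0.3, 0], [0, 0, 0]],
    [[0, -0.3, 0], [0, 0, 0]],
    [[0, -0.3, 0], [0, 0, 0]],
    [[0, -0.3, 0], [0, 0, 0]],
    [[0, 0.4, 0], [0, 0, 0]],
    [[0, 0, 0], [0, 0, 0]],
  ],
)

```text
t: 2.75
eef_pos: [0.4162, 0.3094, 0.0721]
tool_rot: [-0.0, -0.047, 0.999, -0.001]
force: [0.0, 0.4, -0.9]
grip_width: -0.0002
grasp_force: 0.0
```

```bash
python3 - <<'E'
from h import *
st(); tail('w3.png')
E
```

```text
t 2.75 p [0.4162 0.3094 0.0721] x [-0.9957 -0.0932  0.0005] F [ 0.0299  0.4322 -0.9028] w -0.0002 0.0
tail u 214 v 241.0 269.9 w 28.91
  z 0.089 tail top centre [0.4172 0.291  0.089 ] width mm 15.994569686435616
  z 0.103 tail top centre [0.4096 0.2925 0.103 ] width mm 14.221100773075067
```

```bash
sed -i 's/m\[:, 215:\]=0/m[:, 245:]=0/' h.py; python3 - <<'E'
from h import *
tail()
a=cv2.imread('pics/w3.png'); b=cv2.imread('pics/w2.png'); cv2.imwrite('pics/c.png',np.hstack([cv2.resize(x[180:330,90:290],None,fx=2,fy=2) for x in (b,a)]))
E
```

```text
tail u 219 v 241.0 271.3 w 30.32
  z 0.089 tail top centre [0.4173 0.2935 0.089 ] width mm 16.7853934720201
  z 0.103 tail top centre [0.4097 0.2947 0.103 ] width mm 14.923356383101599
```

View pics/c.png

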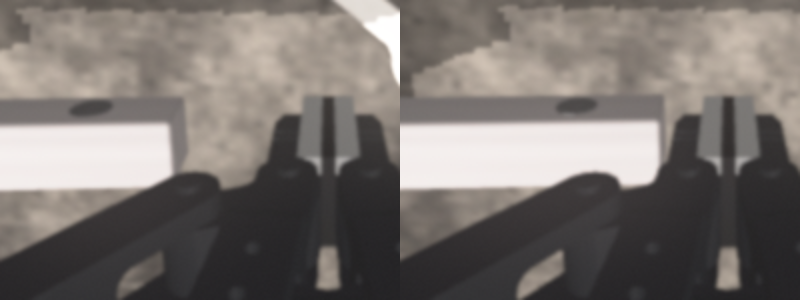

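The crop shows the bar's near top edge at v≈241 and the tail now close to the fingers. The lever moved about 10 mm and hasn't tipped. I'll continue in 6 mm steps, backing off after each one.

send_rows(
  commands=[
    [[0, -0.25, 0], [0, 0, 0]],
    [[0, -0.25, 0], [0, 0, 0]],
    [[0, -0.25, 0], [0, 0, 0]],
    [[0, -0.25, 0], [0, 0, 0]],
    [[0, 0.4, 0], [0, 0, 0]],
    [[0, 0, 0], [0, 0, 0]],
    [[0, 0, 0], [0, 0, 0]],
    [[0, 0, 0], [0, 0, 0]],
    [[0, 0, 0], [0, 0, 0]],
    [[0, 0, 0], [0, 0, 0]],
  ],
)

```text
t: 3.68
eef_pos: [0.4169, 0.3038, 0.0722]
tool_rot: [-0.0, -0.047, 0.999, -0.0]
force: [0.5, 0.2, -0.1]
grip_width: -0.0001
grasp_force: 0.0
```

```bash
python3 - <<'E'
from h import *
st(); tail()
E
```

```text
t 3.68 p [0.4169 0.3038 0.0722] x [-0.9956 -0.0934  0.0001] F [ 0.4758  0.1823 -0.1454] w -0.0001 0.0
tail u 217 v 241.0 270.8 w 29.82
  z 0.089 tail top centre [0.4181 0.2869 0.089 ] width mm 16.528136781163617
  z 0.103 tail top centre [0.4105 0.2882 0.103 ] width mm 14.69730449632507
```

send_rows(
  commands=[
    [[0, -0.25, 0], [0, 0, 0]],
    [[0, -0.25, 0], [0, 0, 0]],
    [[0, -0.25, 0], [0, 0, 0]],
    [[0, -0.25, 0], [0, 0, 0]],
    [[0, 0.4, 0], [0, 0, 0]],
    [[0, 0, 0], [0, 0, 0]],
    [[0, 0, 0], [0, 0, 0]],
    [[0, 0, 0], [0, 0, 0]],
    [[0, 0, 0], [0, 0, 0]],
    [[0, 0, 0], [0, 0, 0]],
  ],
)

```text
t: 4.57
eef_pos: [0.4175, 0.2978, 0.0722]
tool_rot: [-0.0, -0.047, 0.999, -0.0]
force: [-0.2, -0.9, -0.1]
grip_width: -0.0006
grasp_force: 0.0
```

```bash
python3 - <<'E'
from h import *
st(); tail()
E
```

```text
t 4.57 p [0.4175 0.2978 0.0722] x [-0.9956 -0.0934  0.0002] F [-0.2424 -0.9002 -0.0935] w -0.0006 0.0
tail u 218 v 242.0 271.4 w 29.41
  z 0.089 tail top centre [0.4191 0.2815 0.089 ] width mm 16.32852982569145
  z 0.103 tail top centre [0.4114 0.2827 0.103 ] width mm 14.519906426578846
```

send_rows(
  commands=[
    [[0, -0.25, 0], [0, 0, 0]],
    [[0, -0.25, 0], [0, 0, 0]],
    [[0, -0.25, 0], [0, 0, 0]],
    [[0, -0.25, 0], [0, 0, 0]],
    [[0, 0.4, 0], [0, 0, 0]],
    [[0, 0, 0], [0, 0, 0]],
    [[0, 0, 0], [0, 0, 0]],
    [[0, 0, 0], [0, 0, 0]],
    [[0, 0, 0], [0, 0, 0]],
    [[0, 0, 0], [0, 0, 0]],
  ],
)

```text
t: 5.45
eef_pos: [0.418, 0.2918, 0.0722]
tool_rot: [-0.0, -0.047, 0.999, -0.0]
force: [0.8, -0.3, -0.2]
grip_width: -0.0001
grasp_force: 0.0
```

```bash
python3 - <<'E'
from h import *
st(); tail()
E
```

```text
t 5.45 p [0.418  0.2918 0.0722] x [-0.9956 -0.0934  0.0002] F [ 0.7794 -0.2849 -0.1737] w -0.0001 0.0
tail u 216 v 246.0 270.9 w 24.91
  z 0.089 tail top centre [0.4207 0.2746 0.089 ] width mm 13.879883504579508
  z 0.103 tail top centre [0.4129 0.2759 0.103 ] width mm 12.342272927781096
```

The near edge moved to v=246, so the tail may be rising. I'll wait and look again.

send_rows(
  commands=[
    [[0, 0, 0], [0, 0, 0]],
    [[0, 0, 0], [0, 0, 0]],
    [[0, 0, 0], [0, 0, 0]],
    [[0, 0, 0], [0, 0, 0]],
    [[0, 0, 0], [0, 0, 0]],
    [[0, 0, 0], [0, 0, 0]],
    [[0, 0, 0], [0, 0, 0]],
    [[0, 0, 0], [0, 0, 0]],
  ],
)

```text
t: 6.17
eef_pos: [0.4181, 0.292, 0.0723]
tool_rot: [0.0, -0.047, 0.999, -0.0]
force: [-0.6, -0.1, 0.9]
grip_width: 0.0001
grasp_force: 0.0
```

```bash
python3 - <<'E'
from h import *
st(); tail('w4.png')
E
```

```text
t 6.17 p [0.4181 0.292  0.0723] x [-0.9956 -0.0934 -0.    ] F [-0.6121 -0.1452  0.9161] w 0.0001 0.0
tail u 216 v 246.0 270.9 w 24.91
  z 0.089 tail top centre [0.4208 0.2747 0.089 ] width mm 13.890281418099073
  z 0.103 tail top centre [0.413 0.276 0.103] width mm 12.352484597945768
```

```bash
python3 - <<'E'
from h import *
for f in ('w2','w3','w4'):
    g=cv2.imread(f'pics/{f}.png').min(2).astype(float)
    for u in (30,80,110):
        p=g[200:310,u-3:u+4].mean(1); d=np.diff(cv2.GaussianBlur(p[:,None],(1,5),0).ravel())
        print(f,u,'lo',200+d.argmax(),'hi',200+d.argmin(), 'sub',[round(200+np.interp(130,p[i:i+2] if p[i]<p[i+1] else p[i:i+2][::-1],[i,i+1] if p[i]<p[i+1] else [i+1,i]),1) for i in np.where(np.diff((p>130).astype(int)))[0]])
s=[cv2.resize(x[150:225,165:265],(800,300) if 0 else (400,300)) for x in (cv2.imread('pics/s1.png'),camera('scene')[:,:,::-1])]
a=cv2.imread('pics/w4.png')
cv2.imwrite('pics/d.png',np.vstack([np.hstack(s),cv2.resize(a[100:320,0:340],(800,300))]))
E
```

```text
w2 30 lo 243 hi 276 sub [np.float64(229.6), np.float64(242.2), np.float64(277.2)]
w2 80 lo 242 hi 275 sub [np.float64(208.1), np.float64(228.5), np.float64(241.3), np.float64(276.4)]
w2 110 lo 242 hi 274 sub [np.float64(200.9), np.float64(203.5), np.float64(229.0), np.float64(240.8), np.float64(276.3), np.float64(277.7), np.float64(297.5)]
w3 30 lo 242 hi 275 sub [np.float64(241.4), np.float64(275.9)]
w3 80 lo 241 hi 274 sub [np.float64(226.7), np.float64(228.1), np.float64(240.7), np.float64(276.5), np.float64(277.2), np.float64(279.8)]
w3 110 lo 241 hi 273 sub [np.float64(212.8), np.float64(227.6), np.float64(240.1), np.float64(274.6)]
w4 30 lo 246 hi 279 sub [np.float64(245.1), np.float64(280.4)]
w4 80 lo 245 hi 279 sub [np.float64(226.0), np.float64(228.4), np.float64(230.7), np.float64(244.6), np.float64(280.0)]
w4 110 lo 245 hi 278 sub [np.float64(244.4), np.float64(280.1)]
```

View pics/d.png

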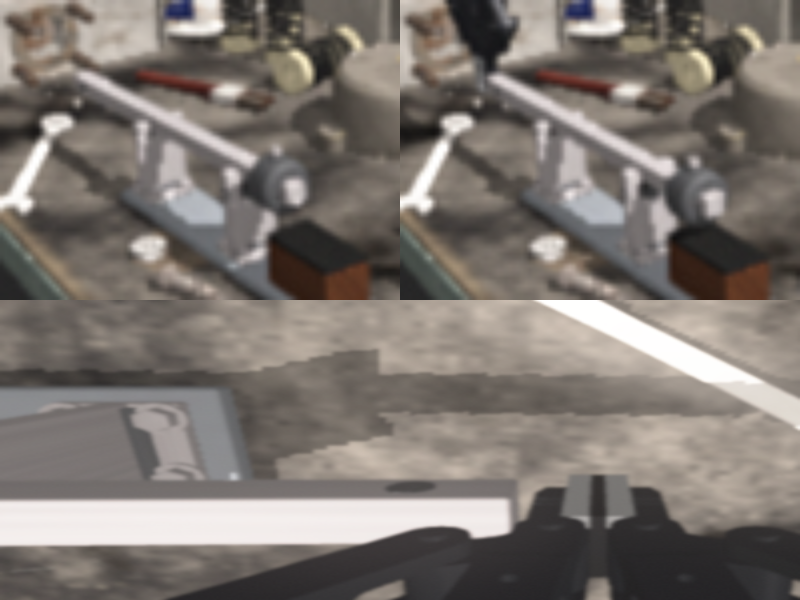

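The lower view shows the bar floating about 5 mm higher at the tail, and the scene view shows it clear of the tail fork but not yet level. I'll nudge it about 2.5 mm further.

send_rows(
  commands=[
    [[0, -0.2, 0], [0, 0, 0]],
    [[0, -0.15, 0], [0, 0, 0]],
    [[0, -0.15, 0], [0, 0, 0]],
    [[0, -0.15, 0], [0, 0, 0]],
    [[0, 0.4, 0], [0, 0, 0]],
    [[0, 0, 0], [0, 0, 0]],
    [[0, 0, 0], [0, 0, 0]],
    [[0, 0, 0], [0, 0, 0]],
    [[0, 0, 0], [0, 0, 0]],
    [[0, 0, 0], [0, 0, 0]],
    [[0, 0, 0], [0, 0, 0]],
    [[0, 0, 0], [0, 0, 0]],
  ],
)

```text
t: 7.27
eef_pos: [0.4183, 0.2894, 0.0723]
tool_rot: [-0.0, -0.047, 0.999, -0.0]
force: [-0.3, 0.5, 0.2]
grip_width: -0.0002
grasp_force: 0.0
```

```bash
cat >> h.py <<'E'
def lev(fn):
    g=save('wrist',fn).min(2).astype(float)
    for u in (30,110):
        p=g[200:310,u-3:u+4].mean(1)
        print(u,[round(200+np.interp(130,p[i:i+2] if p[i]<p[i+1] else p[i:i+2][::-1],[i,i+1] if p[i]<p[i+1] else [i+1,i]),1) for i in np.where(np.diff((p>130).astype(int)))[0]])
E
python3 - <<'E'
from h import *
st(); tail(); lev('w5.png')
E
```

```text
t 7.27 p [0.4183 0.2894 0.0723] x [-0.9956 -0.0933  0.0001] F [-0.2788  0.4722  0.207 ] w -0.0002 0.0
tail u 213 v 254.4 270.0 w 15.64
  z 0.089 tail top centre [0.4232 0.2707 0.089 ] width mm 8.787088492403257
  z 0.103 tail top centre [0.4152 0.2722 0.103 ] width mm 7.8140848529708045
30 [np.float64(251.1), np.float64(287.5)]
110 [np.float64(251.4), np.float64(287.7)]
```

send_rows(
  commands=[
    [[0, 0, 0], [0, 0, 0]],
    [[0, 0, 0], [0, 0, 0]],
    [[0, 0, 0], [0, 0, 0]],
    [[0, 0, 0], [0, 0, 0]],
    [[0, 0, 0], [0, 0, 0]],
    [[0, 0, 0], [0, 0, 0]],
  ],
)

```text
t: 7.87
eef_pos: [0.4183, 0.2895, 0.0723]
tool_rot: [0.0, -0.047, 0.999, 0.0]
force: [0.1, 0.7, -0.5]
grip_width: -0.0002
grasp_force: 0.0
```

```bash
python3 - <<'E'
from h import *
st(); lev('w6.png')
# predicted lo-edge rows for tail heights, bar near edge at lateral play 0 : edge line through mid fork, yaw of stand
c,W=wfc('wrist'); f=192/np.tan(np.radians(c['fovy'])/2)
def px(p):
    q=np.linalg.inv(W)@np.append(p,1); return c['cx']+f*q[0]/-q[2], c['cy']-f*q[1]/-q[2]
# measure: back-project lo/hi rays at u=110, u=30 and find z where width is 18 mm
for u,lo,hi in ((30,251.1,287.5),(110,251.4,287.7)):
    for z in (.085,.09,.095,.1,.105): print(u,z,np.linalg.norm(onz('wrist',u,lo,z,W)-onz('wrist',u,hi,z,W)),onz('wrist',u,(lo+hi)/2,z,W)[:2])
E
```

```text
t 7.87 p [0.4183 0.2895 0.0723] x [-0.9956 -0.0935 -0.    ] F [ 0.1027  0.6739 -0.5212] w -0.0002 0.0
30 [np.float64(251.6), np.float64(288.1)]
110 [np.float64(252.1), np.float64(288.5)]
30 0.085 0.021896505463679 [0.4387 0.1746]
30 0.09 0.021057290763249904 [0.4354 0.1788]
30 0.095 0.020218076062820754 [0.432 0.183]
30 0.1 0.019378861362391607 [0.4287 0.1872]
30 0.105 0.018539646661962457 [0.4253 0.1914]
110 0.085 0.021564961560168794 [0.435  0.2164]
110 0.09 0.020738453751171497 [0.4317 0.219 ]
110 0.095 0.019911945942174256 [0.4285 0.2215]
110 0.1 0.01908543813317696 [0.4253 0.2241]
110 0.105 0.018258930324179606 [0.4221 0.2267]
```

send_rows(
  commands=[
    [[0, 0.2, 0], [0, 0, 0]],
    [[0, 0.2, 0], [0, 0, 0]],
    [[0, 0.3, 0], [0, 0, 0]],
    [[0, 0.3, 0], [0, 0, 0]],
    [[0, -0.5, 0], [0, 0, 0]],
    [[0, -0.5, 0], [0, 0, 0]],
    [[0, 0, 0], [0, 0, 0]],
    [[0, 0, 0], [0, 0, 0]],
    [[0, 0, 0], [0, 0, 0]],
    [[0, 0, 0], [0, 0, 0]],
  ],
)

```text
t: 8.75
eef_pos: [0.4184, 0.2895, 0.0723]
tool_rot: [0.0, -0.047, 0.999, 0.0]
force: [0.4, -0.6, -1.0]
grip_width: -0.0002
grasp_force: 0.0
```

```bash
python3 - <<'E'
from h import *
st(); lev('w7.png')
# scene: bar top edge points -> tilt. cast scene rays onto the vertical plane through the stand axis
im=save('scene','s7.png'); cv2.imwrite('pics/e.png',cv2.resize(im[150:225,165:285,::-1],(800,500),interpolation=cv2.INTER_CUBIC))
E
```

```text
t 8.75 p [0.4184 0.2895 0.0723] x [-0.9957 -0.0932 -0.0001] F [ 0.4163 -0.6336 -1.0046] w -0.0002 0.0
30 [np.float64(251.3), np.float64(287.9)]
110 [np.float64(251.9), np.float64(288.3)]
```

View pics/e.png

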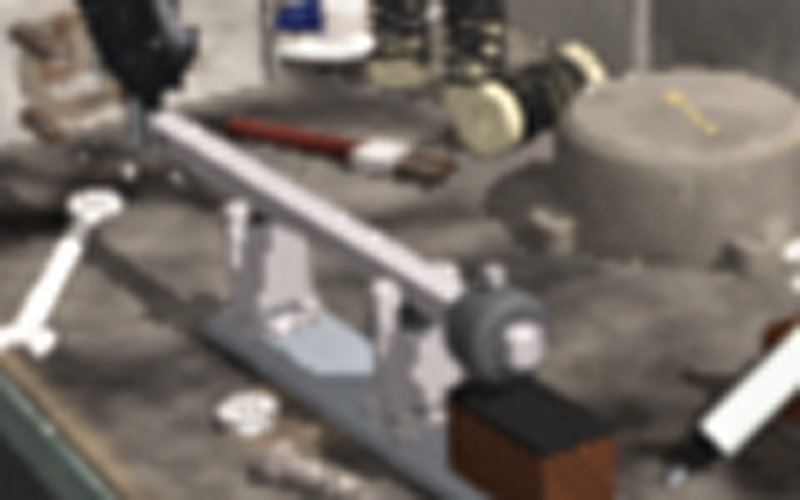

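The lever floats clear of the tail fork, close to level. A white marker now seems to lie tilted at the lower right, though, so I'll check that area.

```bash
python3 - <<'E'
from h import *
t=save('top','t8.png')[:,:,::-1]; s=cv2.imread('pics/s7.png'); s=s[150:250,250:350]; t=t[145:245,240:320]
cv2.imwrite('pics/g.png',np.hstack([cv2.resize(s,(440,440),interpolation=cv2.INTER_CUBIC),cv2.resize(t,(352,440),interpolation=cv2.INTER_CUBIC)]))
E
```

```text
(no output)
```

View pics/g.png

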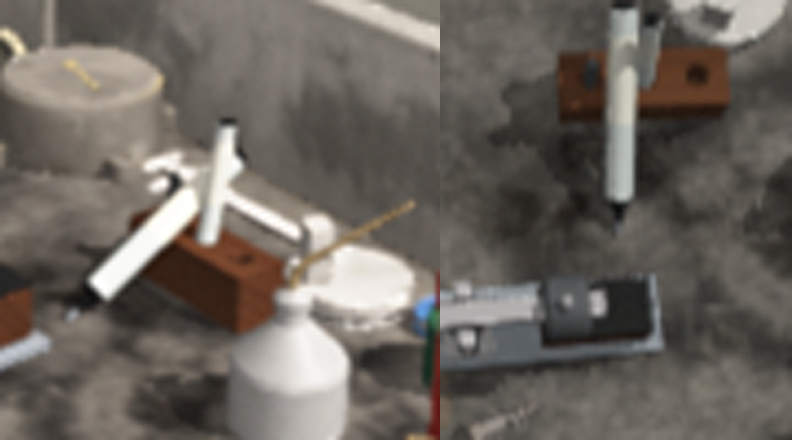

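The free-standing large marker has toppled by itself. Its nib is at scene crop (72,314) and top crop (616,225), and it leans across the block beside the small marker. I'll work out where it lies relative to the small one.

```bash
python3 - <<'E'
from h import *
s=lambda u,v:ray('scene',250+u/4.4-.4,150+v/4.4-.4)
t=lambda u,v:ray('top',240+(u-440)/4.4-.4,145+v/4.4-.4)
for n,a,b in (('nib',(72,314),(616,225)),('barrel low',(97,290),(620,198)),('up end',(243,158),(624,6)),('small top',(228,122),(655,17)),('small base',(208,240),(648,84)),('hole3',(242,258),(697,73)),('punch',(0,0),(0,0))):
    if a[0]: 
        p=tri([s(*a),t(*b)]); print(n,p)
E
```

```text
nib [ 0.5333 -0.1431  0.0056]
barrel low [ 0.554  -0.1461  0.0224]
up end [ 0.696  -0.1463  0.103 ]
small top [ 0.6684 -0.165   0.1492]
small base [ 0.6454 -0.1688  0.0512]
hole3 [ 0.6526 -0.208   0.0505]
```

The large marker's upper end is at (0.696,-0.146,0.103), touching or close to the small one. The small one now leans to about x=0.668 at its top. I can still grip it high, above the fallen one. First I'll retreat from the lever, rise and turn.

send_rows(
  commands=[
    [[0, 1.5, 0], [0, 0, 0]],
    [[0, 1.5, 0], [0, 0, 0]],
    [[0, 0, -1.5], [0, 0, 7.1]],
    [[0, 0, -1.5], [0, 0, 7.1]],
    [[0, 0, -1.5], [0, 0, 7.1]],
    [[0, 0, -1.5], [0, 0, 7.1]],
    [[0, 0, -1.5], [0, 0, 7.1]],
    [[0, 0, -1.5], [0, 0, 7.1]],
    [[0, 0, -1.5], [0, 0, 7.1]],
    [[0, 0, -1.5], [0, 0, 7.1]],
    [[0, 0, -1.5], [0, 0, 7.1]],
    [[0, 0, 0], [0, 0, 7.1]],
  ],
)

```text
t: 9.9
eef_pos: [0.417, 0.3203, 0.2103]
tool_rot: [0.001, 0.544, 0.839, 0.002]
force: [0.4, 0.2, -0.5]
grip_width: -0.0
grasp_force: 0.0
```

send_rows(
  commands=[
    [[0, 0, 0], [0, 0, 7.1]],
    [[0, 0, 0], [0, 0, 7.1]],
    [[0, 0, 0], [0, 0, 7.1]],
    [[-3.3, 1.7, 0], [0, 0, 0]],
    [[-3.3, 1.7, 0], [0, 0, 0]],
    [[-3.3, 1.7, 0], [0, 0, 0]],
    [[-3.3, 1.7, 0], [0, 0, 0]],
    [[-3.3, 1.7, 0], [0, 0, 0]],
    [[-3.3, 1.7, 0], [0, 0, 0]],
    [[-3.3, 1.7, 0], [0, 0, 0]],
    [[0, 0, 0], [0, 0, 0]],
  ],
  claw=0.5,
)

```text
t: 10.82
eef_pos: [0.5501, 0.0897, 0.2073]
tool_rot: [0.002, 0.69, 0.723, 0.0]
force: [1.2, 0.1, 0.1]
grip_width: 0.0428
grasp_force: 0.0
```

```bash
python3 - <<'E'
from h import *
st(); need([.660,-.165,.20])
E
```

```text
t 10.82 p [0.5501 0.0897 0.2073] x [-0.0466  0.9989 -0.0026] F [1.1972 0.0841 0.1479] w 0.0428 0.0
need cm [-25.9534   9.7871   0.8223]
```

send_rows(
  commands=[
    [[-3.25, 1.22, 0], [0, 0, 0]],
    [[-3.25, 1.22, 0], [0, 0, 0]],
    [[-3.25, 1.22, 0], [0, 0, 0]],
    [[-3.25, 1.22, 0], [0, 0, 0]],
    [[-3.25, 1.22, 0], [0, 0, 0]],
    [[-3.25, 1.22, 0], [0, 0, 0]],
    [[-3.25, 1.22, 0], [0, 0, 0]],
    [[-3.25, 1.22, 0], [0, 0, 0]],
    [[0, 0, 0], [0, 0, 0]],
    [[0, 0, 0], [0, 0, 0]],
  ],
)

```text
t: 11.65
eef_pos: [0.6581, -0.1607, 0.2063]
tool_rot: [-0.001, 0.689, 0.725, -0.0]
force: [-0.3, 0.4, 0.5]
grip_width: 0.0427
grasp_force: 0.0
```

```bash
python3 - <<'E'
from h import *
st(); a=save('wrist','w8.png'); s=save('scene','s8.png')[150:250,250:350]
cv2.imwrite('pics/w8b.png',np.hstack([a[:,:,::-1],cv2.resize(s[:,:,::-1],(288,288),interpolation=cv2.INTER_CUBIC).copy() if 0 else cv2.copyMakeBorder(cv2.resize(s[:,:,::-1],(288,288)),0,96,0,0,cv2.BORDER_CONSTANT)]))
E
```

```text
t 11.65 p [ 0.6581 -0.1607  0.2063] x [-0.0508  0.9987  0.0007] F [-0.2531  0.4056  0.4631] w 0.0427 0.0
```

View pics/w8b.png

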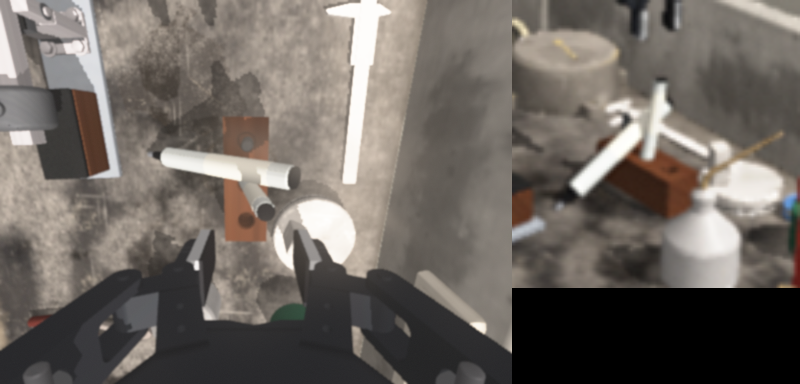

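The wrist view shows the small marker's cap at (266,212), leaning right (+x). The large one lies beside it with its upper end at (295,178). The fingers straddle x just behind.

```bash
python3 - <<'E'
from h import *
print('top',onz('wrist',266,212,.15)); print('base',onz('wrist',243,187,.052)); print('hole3',onz('wrist',247,219,.05),'punchtop',onz('wrist',246,143,.092))
print('corners',[onz('wrist',u,v,.05)[:2] for u,v in ((224,117),(268,117),(225,241),(268,241))])
print('big end',onz('wrist',295,178,.105),'low',onz('wrist',165,158,.02))
s=lambda u,v:ray('scene',250+(u-512)/2.88-.4,150+v/2.88-.4)
print(tri([s(661,82),ray('wrist',266,212)]),tri([s(649,158),ray('wrist',243,187)]))
E
```

```text
top [ 0.6671 -0.1585  0.15  ]
base [ 0.6461 -0.1647  0.052 ]
hole3 [ 0.6523 -0.2026  0.05  ] punchtop [ 0.6481 -0.1131  0.092 ]
corners [array([ 0.6231, -0.0916]), array([ 0.6686, -0.0891]), array([ 0.6279, -0.2314]), array([ 0.6781, -0.2286])]
big end [ 0.6937 -0.1405  0.105 ] low [ 0.5514 -0.1425  0.02  ]
[ 0.668  -0.1609  0.1441] [ 0.6475 -0.1667  0.0486]
```

```bash
python3 - <<'E'
from h import *
for z in (0,.2): print('wall base',onz('top',256,115,z),'sill edge low',onz('top',256,87,z),'sill hi',onz('top',256,80,z))
# scene: sill front bottom edge at (500,225)/1.5625
for u,v in ((470,205),(600,262)):
  o,r=ray('scene',u/1.5625,v/1.5625)
  for x in (.75,.8,.85): print(u,v,x,o+r*(x-o[0])/r[0])
need([.661,-.161,.15])
E
```

```text
wall base [ 0.8531 -0.0555  0.    ] sill edge low [ 0.9698 -0.0551  0.    ] sill hi [ 0.9995 -0.055   0.    ]
wall base [ 0.77   -0.0552  0.2   ] sill edge low [ 0.8705 -0.0548  0.2   ] sill hi [ 0.8961 -0.0547  0.2   ]
470 205 0.75 [ 0.75   -0.0467  0.2733]
470 205 0.8 [0.8    0.016  0.2506]
470 205 0.85 [0.85   0.0787 0.2278]
600 262 0.75 [ 0.75   -0.4389  0.255 ]
600 262 0.8 [ 0.8    -0.3988  0.2312]
600 262 0.85 [ 0.85   -0.3586  0.2074]
need cm [-0.2869  0.3423  5.681 ]
```

send_rows(
  commands=[
    [[-0.1, 1.05, 0], [0, 0, 0]],
    [[-0.1, 1.05, 0], [0, 0, 0]],
    [[0, 0, 0], [5.9, 0, 0]],
    [[0, 0, 0], [5.9, 0, 0]],
    [[0, 0, 1.9], [0, 0, 0]],
    [[0, 0, 1.9], [0, 0, 0]],
    [[0, 0, 1.9], [0, 0, 0]],
    [[0, 0, 1.9], [0, 0, 0]],
    [[0, 0, 1.7], [0, 0, 0]],
    [[0, 0, 0], [0, 0, 0]],
    [[0, 0, 0], [0, 0, 0]],
  ],
)

```text
t: 12.67
eef_pos: [0.6592, -0.1594, 0.1161]
tool_rot: [-0.072, 0.684, 0.722, -0.075]
force: [0.2, -1.2, 1.0]
grip_width: 0.0429
grasp_force: 0.0
```

```bash
python3 - <<'E'
from h import *
st(); o=observe(); M=rot(o['tool_rot']); print(M[:,2])
# marker base direction in tool frame
for p in ([.668,-.1609,.148],[.647,-.1655,.05]): print(M.T@(np.array(p)-o['eef_pos'])*1e3)
# dark cap / bright barrel in wrist view
a=save('wrist','w9.png')
c=np.array(calibration('wrist')['tool_from_camera']); f=192/np.tan(np.radians(calibration('wrist')['fovy'])/2)
for q in ([0,0,-.035],[0,0,0],[0,0,-.019]):
    e=np.linalg.inv(c)@np.array(q+[1]); print(q,253.7-f*e[0]/e[2],194.3+f*e[1]/e[2])
E
```

```text
t 12.67 p [ 0.6592 -0.1594  0.1161] x [-0.0551  0.9985  0.001 ] F [ 0.1802 -1.1946  0.9646] w 0.0429 0.0
[-0.2063 -0.0104 -0.9784]
[ -1.9243   1.901  -33.0298]
[-5.4582  1.3818 67.2369]
[0, 0, -0.035] 252.98555245958434 279.2764656695813
[0, 0, 0] 253.1941097637755 244.18213003968677
[0, 0, -0.019] 253.09351282480304 261.1097689604649
```

View pics/w9.png

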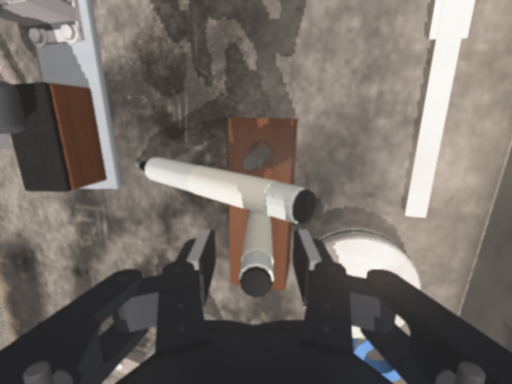

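The wrist view shows the cap at (258,280), centred between the fingers, with the fallen marker clear of both fingers at (300,200). That was the last picture I may view, so I'll close and lift along the marker's axis.

send_rows(
  commands=[
    [[0, 0, 0], [0, 0, 0]],
    [[0, 0, 0], [0, 0, 0]],
    [[0, 0, 0], [0, 0, 0]],
    [[0, 0, 0], [0, 0, 0]],
    [[0, 0, 0], [0, 0, 0]],
    [[0, 0, 0], [0, 0, 0]],
  ],
  claw=0,
  squeeze=25,
)

```text
t: 13.22
eef_pos: [0.6616, -0.1614, 0.1173]
tool_rot: [-0.069, 0.684, 0.722, -0.074]
force: [4.7, 0.2, 3.6]
grip_width: 0.0151
grasp_force: 25.0
```

send_rows(
  commands=[
    [[0, 0, -0.5], [0, 0, 0]],
    [[0, 0, -1.0], [0, 0, 0]],
    [[0, 0, -1.5], [0, 0, 0]],
    [[0, 0, -2], [0, 0, 0]],
    [[0, 0, -2], [0, 0, 0]],
    [[0, 0, -2], [0, 0, 0]],
    [[0, 0, -2], [0, 0, 0]],
    [[0, 0, -2], [0, 0, 0]],
    [[0, 0, 0], [-5.9, 0, 0]],
    [[0, 0, 0], [-5.9, 0, 0]],
    [[0, 0, 0], [0, 0, 0]],
  ],
)

```text
t: 14.13
eef_pos: [0.679, -0.1585, 0.2385]
tool_rot: [-0.007, 0.688, 0.725, -0.005]
force: [-0.3, 0.6, -3.3]
grip_width: 0.0155
grasp_force: 25.0
```

```bash
cat >> h.py <<'E'
def nibpx(name,box,fn):
    # light elongated vertical blob of the held marker; report column centre per row and extent
    im=save(name,fn); x0,y0,x1,y1=box; g=im[y0:y1,x0:x1].min(2)
    m=(g>140).astype(np.uint8); n,l,s,ce=cv2.connectedComponentsWithStats(m)
    for i in np.argsort(-s[1:,4])[:5]+1: print(name,'blob bbox',s[i,0]+x0,s[i,1]+y0,s[i,2],s[i,3],'area',s[i,4])
    return im
E
python3 - <<'E'
from h import *
st(); M=rot(observe()['tool_rot']); print('z',M[:,2])
o=observe()
def proj(name,p):
    c,W=wfc(name); f=192/np.tan(np.radians(c['fovy'])/2); q=np.linalg.inv(W)@np.append(p,1); return np.array([c['cx']+f*q[0]/-q[2], c['cy']-f*q[1]/-q[2]])
for n in ('scene','top'):
    print(n,'TCP',proj(n,o['eef_pos']),'nib',proj(n,o['eef_pos']+M[:,2]*.107),'cap',proj(n,o['eef_pos']-M[:,2]*.033))
u,v=proj('scene',o['eef_pos']).astype(int)
nibpx('scene',(u-25,v-20,u+25,v+60),'s10.png')
im=cv2.imread('pics/s10.png').min(2)
for r in range(v-5,v+52,3): print(r,im[r,u-14:u+15])
E
```

```text
t 14.13 p [ 0.679  -0.1585  0.2385] x [-0.052   0.9986  0.0036] F [-0.3346  0.5884 -3.343 ] w 0.0155 25.0
z [-0.016   0.0027 -0.9999]
scene TCP [304.2545 151.7809] nib [302.6422 180.5793] cap [304.7735 142.5095]
top TCP [288.3628 137.2374] nib [285.7068 148.1448] cap [289.2726 133.5009]
scene blob bbox 279 182 48 29 area 420
scene blob bbox 302 143 6 33 area 133
scene blob bbox 310 142 19 11 area 97
scene blob bbox 279 131 15 8 area 63
scene blob bbox 279 162 7 12 area 57
146 [107 112 114 114 115 118 118 116 104  49  18  29  53 111 166 178 217 180
 104 132 137 152 165 179 194 202 205 207 207]
149 [110 113 115 114 117 117 118 120 105  49  20  29  61 129 189 200 221 169
 101 132 109 111 116 115 115 116 116 123 136]
152 [111 107 106 109 111 112 115 116 115 112  96  98  98 137 184 206 219 147
 109 127 121 119 122 116 118 117 117 116 115]
155 [109 114 114 110 109 108 106 106 109 112 114 109 118 156 199 230 226 146
 108 114 116 118 117 115 115 117 118 118 119]
158 [ 85  94 103 107 108 102  98  98 102 107 108  99  97 157 204 232 226 140
  96 108 110 109 113 111 110 112 113 115 115]
161 [ 79
[... 984 characters left out ...]
100  82  69  75  79  82  82  86  88  91
  91  92  91  92  90  86  84  85  85  81  72]
188 [209 228 221 208 200 190 189 212 238 250 250 199 107  76  95  98  89  88
  88  88  90  90  90  87  85  85  84  84  82]
191 [ 79 135 204 225 234 244 249 250 250 247 242 231 185 130 119 120 118 116
 113 109  99  89  86  85  87  86  88  86  85]
194 [203 242 250 251 252 252 251 246 232 207 227 243 240 217 183 152 134 121
 115 113 114 116 116 115 111 101  93  85  83]
197 [252 252 252 251 245 216 159 119 110 111 107 101 105 141 192 237 243 244
 239 217 183 153 134 125 122 122 121 120 121]
200 [251 244 203 120  52  34  45  62  85 106 115 115 116 115 114 106  95  86
 110 159 208 246 246 243 232 201 169 141 140]
```

The marker is gripped with an opening of 15.5 mm and hangs nearly upright. I'll raise it, turn so the grip's closing axis lies along the lever, and carry it over the middle fork.

send_rows(
  commands=[
    [[0, 0, -3], [-0.9, 0, 0]],
    [[0, 0, -3], [0, 0, 0]],
    [[0, 0, 0], [0, 0, -7.1]],
    [[0, 0, 0], [0, 0, -7.1]],
    [[0, 0, 0], [0, 0, -7.1]],
    [[0, 0, 0], [0, 0, -7.1]],
    [[0, 0, 0], [0, 0, -7.1]],
    [[0, 0, 0], [0, 0, -7.1]],
    [[0, 0, 0], [0, 0, -7.1]],
    [[0, 0, 0], [0, 0, -7.1]],
    [[0, 0, 0], [0, 0, -7.1]],
    [[0, 0, 0], [0, 0, -7.1]],
  ],
)

```text
t: 15.18
eef_pos: [0.687, -0.1602, 0.3053]
tool_rot: [0.004, 0.136, 0.991, 0.0]
force: [-0.2, -0.7, 0.3]
grip_width: 0.0154
grasp_force: 25.1
```

send_rows(
  commands=[
    [[0, 0, 0], [0, 0, -7.1]],
    [[0, 0, 0], [0, 0, -7.1]],
    [[0, 0, 0], [0, 0, -7.1]],
    [[2.8, 2.0, 0], [0, 0, 0]],
    [[2.8, 2.0, 0], [0, 0, 0]],
    [[2.8, 2.0, 0], [0, 0, 0]],
    [[2.8, 2.0, 0], [0, 0, 0]],
    [[2.8, 2.0, 0], [0, 0, 0]],
    [[2.8, 2.0, 0], [0, 0, 0]],
    [[2.8, 2.0, 0], [0, 0, 0]],
    [[2.8, 2.0, 0], [0, 0, 0]],
    [[0, 0, 0], [0, 0, 0]],
  ],
)

```text
t: 16.18
eef_pos: [0.4441, -0.0191, 0.3034]
tool_rot: [0.003, -0.048, 0.999, 0.001]
force: [-1.0, 0.3, -1.0]
grip_width: 0.0153
grasp_force: 24.9
```

```bash
cat >> h.py <<'E'
def proj(name,p):
    c,W=wfc(name); f=192/np.tan(np.radians(c['fovy'])/2); q=np.linalg.inv(W)@np.append(p,1); return np.array([c['cx']+f*q[0]/-q[2], c['cy']-f*q[1]/-q[2]])
E
python3 - <<'E'
from h import *
st(); o=observe(); M=rot(o['tool_rot']); print('z',M[:,2]); need([.440,-.018,.3])
a=save('wrist','w11.png').min(2)
print('nib px',[proj('wrist',o['eef_pos']+M@np.array([x,0,.107])) for x in (-.005,0)],'lever',[proj('wrist',[x,-.018,.103]) for x in (.436,.454)],'cheeks',proj('wrist',[.43,-.018,.096]),proj('wrist',[.43,.142,.089]))
print('coarse'); np.set_printoptions(linewidth=250)
print(cv2.resize(a,(42,48),interpolation=cv2.INTER_AREA)[8:34])
E
```

```text
t 16.18 p [ 0.4441 -0.0191  0.3034] x [-0.9954 -0.0956 -0.0053] F [-1.022   0.3319 -1.0128] w 0.0153 24.9
z [ 0.0052  0.0013 -1.    ]
need cm [0.3996 0.1501 0.3362]
nib px [array([254.7447, 193.6112]), array([254.7511, 188.4103])] lever [array([256.009 , 162.4077]), array([254.6039, 176.561 ])] cheeks [256.4381 156.7602] [379.2794 167.7885]
coarse
[[ 76  90  92 ... 121 133 146]
 [ 56 102 106 ... 109 113 110]
 [ 66 113 147 ... 108 103  99]
 ...
 [175 208 232 ... 127  85  85]
 [102 128 127 ...  87 101 122]
 [ 96 152 159 ... 153 159 114]]
```

```bash
python3 - <<'E'
import numpy as np,cv2
np.set_printoptions(linewidth=280,threshold=100000)
a=cv2.imread('pics/w11.png').min(2)
print('mid cols 236..276 step1'); 
for r in range(138,200,3): print(r,a[r,234:278:2])
print('tail cols 360..400')
for r in range(144,200,3): print(r,a[r,356:404:2])
E
```

```text
mid cols 236..276 step1
138 [119 121 122 123 122 123 125 125 123 126 125 125 130 133 134 132 130 131 134 138 137 141]
141 [158 159 158 159 160 160 162 162 161 161 162 164 164 164 164 165 164 164 164 164 163 164]
144 [174 175 176 176 175 175 176 176 176 175 175 177 177 178 181 183 184 184 183 184 183 183]
147 [173 174 174 176 183 183 184 183 160 153 163 158 155 167 184 189 190 190 185 184 184 184]
150 [175 175 175 185 187 193 196 184 142 145 173 166 149 152 184 198 197 195 190 185 185 185]
153 [174 175 175 183 186 188 193 186 176 237 242 240 239 202 184 195 198 196 189 186 187 187]
156 [175 176 175 175 183 191 192 170 179 249 249 249 249 213 183 195 197 192 186 187 187 188]
159 [175 176 174 174 179 181 176 150 174 250 251 250 249 205 163 179 192 193 185 186 187 187]
162 [167 167 168 169 177 134  99  98 136 209 213 209 209 158 113 114 143 186 182 184 184 184]
165 [200 199 200 200 198 194 192 192 190 188 188 189 187 186 187 186 185 187 187 185 185 185]
168 [250 250 250 250 250 250 250 250 249 249 250 249 249 249 249 249 249 249 249 248 248 248]
171 [251 251 251 251 251 251 251 251 251 2
[... 2154 characters left out ...]
238 237 237 237 236 236 235 239 240 238 235 233 235 236 236 236 237 236 236 236 237 236]
183 [158 162 170 183 195 200 205 210 217 246 247 246 226 166 158 162 169 166 172 179 173 173 175 174]
186 [158 161 160 162 164 175 198 199 218 246 247 247 218 161 163 163 162 169 177 176 176 174 169 165]
189 [160 162 158 157 164 165 161 170 214 238 239 237 196 170 170 166 159 167 172 171 174 176 174 167]
192 [166 168 164 161 160 161 163 169 168 159 154 162 165 169 172 173 174 177 172 166 161 163 171 175]
195 [166 166 163 157 157 156 158 157 158 153 153 155 153 155 160 167 171 170 161 154 163 173 173 174]
198 [161 164 165 154 152 156 157 157 153 142 136 141 147 152 158 162 162 156 150 151 164 177 179 181]
```

```bash
python3 - <<'E'
from h import *
np.set_printoptions(linewidth=280,threshold=100000)
a=cv2.imread('pics/w11.png').min(2)
for r in range(184,246,2): print(r,a[r,238:274:2])
o=observe();M=rot(o['tool_rot'])
for z in (.04,.06,.08,.09,.1,.107): print(z,proj('wrist',o['eef_pos']+M@np.array([-.005,0,z])))
# bar centre line in wrist at z .103 between rows 164.5.. and 181
for u in (150,255,300,380):
    p=a[:,u].astype(float); i=np.where(p[150:200]>215)[0]+150; print(u,i.min(),i.max())
E
```

```text
184 [173 176 187 190 180 173 207 251 250 250 250 220 186 175 169 157 142 127]
186 [178 180 182 191 182 173 204 250 250 251 250 219 177 172 172 165 141 121]
188 [179 175 176 185 183 176 207 251 252 251 249 214 181 180 175 162 140 127]
190 [169 173 177 182 182 163 189 244 246 244 240 202 183 184 175 151 133 126]
192 [171 179 187 182 172 154 151 166 166 167 174 178 186 180 169 155 144 133]
194 [161 167 177 177 167 158 166 168 164 161 163 171 184 175 166 159 154 146]
196 [145 155 170 177 177 184 180 172 167 164 164 165 174 171 166 163 157 154]
198 [141 146 162 171 192 200 180 171 166 163 163 162 166 170 163 161 159 159]
200 [129 130 145 164 203 200 178 168 164 163 163 163 165 168 163 155 151 151]
202 [119 123 133 160 209 197 175 167 163 162 163 162 165 171 169 161 158 157]
204 [114 134 138 153 207 193 172 165 162 162 163 161 164 171 174 166 159 158]
206 [118 127 132 161 209 190 170 164 162 161 161 161 162 168 175 169 165 160]
208 [114 115 125 167 209 186 169 162 161 162 161 160 162 166 170 168 164 155]
210 [120 115 115 174 205 180 166 162 161 161 161 160 161 166 172 173 166 157]
212 [123
[... 989 characters left out ...]
153  95  57  96]
238 [ 55 100 149 154 155 156 158 158 158 158 158 157 155 156 150  86  54  86]
240 [ 54 103 149 154 155 157 156 157 158 157 158 156 155 155 151  90  54  77]
242 [ 55 111 150 153 155 158 162 166 165 163 162 157 155 155 154 103  54  66]
244 [ 56 124 151 156 165 174 181 182 174 177 182 175 162 154 157 113  54  63]
0.04 [252.3383 223.945 ]
0.06 [252.458  214.3265]
0.08 [252.5581 206.2887]
0.09 [252.6021 202.7456]
0.1 [252.6429 199.4716]
0.107 [252.6696 197.3239]Traceback (most recent call last):
  File "<stdin>", line 9, in <module>
    return umr_minimum(a, axis, None, out, keepdims, initial, where)
ValueError: zero-size array to reduction operation minimum which has no identity
```

send_rows(
  commands=[
    [[0, 0.2, 1.0], [0, 0, 0]],
    [[0, 0, 1.0], [0, 0, 0]],
    [[0, 0, 1.0], [0, 0, 0]],
    [[0, 0, 1.0], [0, 0, 0]],
    [[0, 0, 0], [0, 0, 0]],
    [[0, 0, 0], [0, 0, 0]],
    [[0, 0, 0], [0, 0, 0]],
  ],
)

```text
t: 16.82
eef_pos: [0.4496, -0.0199, 0.261]
tool_rot: [0.005, -0.046, 0.999, 0.0]
force: [-0.0, -0.6, -1.4]
grip_width: 0.0149
grasp_force: 24.8
```

```bash
python3 - <<'E'
from h import *
np.set_printoptions(linewidth=280,threshold=100000)
st(); o=observe();M=rot(o['tool_rot']); print('z',M[:,2])
a=save('wrist','w12.png').min(2).astype(float)
for u in (215,230,285,300):
    i=np.where(a[140:190,u]>215)[0]+140
    if len(i): print(u,i.min(),i.max(),'bar centre x at z=.103:',onz('wrist',u,(i.min()+i.max())/2,.103)[:2])
for y in (.03,-.018): print('bar centre exp',y,proj('wrist',[.445,y,.103]))
s=save('scene','s12.png').min(2)
u,v=proj('scene',o['eef_pos']).astype(int)
for z in (.02,.05,.08,.095,.107):
    p=proj('scene',o['eef_pos']+M[:,2]*z); r=int(round(p[1])); print(z,p,s[r,int(p[0])-7:int(p[0])+12],int(p[0])-7)
E
```

```text
t 16.82 p [ 0.4496 -0.0199  0.261 ] x [-0.9956 -0.0928 -0.0096] F [-0.047  -0.6314 -1.3596] w 0.0149 24.8
z [ 0.0096  0.0006 -1.    ]
215 167 182 bar centre x at z=.103: [ 0.4489 -0.0617]
230 167 183 bar centre x at z=.103: [ 0.448  -0.0453]
285 168 183 bar centre x at z=.103: [0.4428 0.015 ]
300 168 182 bar centre x at z=.103: [0.4407 0.0313]
bar centre exp 0.03 [298.2525 178.6512]
bar centre exp -0.018 [254.9474 174.6553]
0.02 [226.0995 152.5511] [186 128  58  34  57 110 167 212 236 228 152 103  64  34  36  57  62  57  63] 219
0.05 [226.5613 160.7578] [ 66  88 112 115 111 120 150 192 227 233 184 108  70  51  57  62  81  97  85] 219
0.08 [227.0144 168.8112] [102  99  97  99 101 124 171 212 231 210 118  63  56  75 105 114 117 127 119] 220
0.095 [227.2378 172.7818] [199 211 216 207 171 127  76  36  45  76  88  89  83  97 106 100  91  96  98] 220
0.107 [227.4151 175.9317] [103  98  98  90  58  40  43  54  64  52  47  53  79 103 108 110 112 115 113] 220
```

```bash
python3 - <<'E'
from h import *
a=cv2.imread('pics/w12.png').min(2).astype(float)
for r in range(148,206,3):
    i=np.where(a[r,235:280]>225)[0]+235
    if 0<len(i)<30: print(r,i.min(),i.max(),'y@.096',onz('wrist',(i.min()+i.max())/2,r,.096)[:2])
for r in (215,225,235): print(r,a[r,232:280:1].astype(int))
o=observe();M=rot(o['tool_rot']); print(o['eef_pos'],[proj('wrist',o['eef_pos']+M@np.array([0,0,z])) for z in (0.03,.107)])
E
```

```text
154 252 261 y@.096 [ 0.4233 -0.0183]
157 252 261 y@.096 [ 0.4266 -0.018 ]
160 252 261 y@.096 [ 0.4299 -0.0176]
187 252 261 y@.096 [ 0.4607 -0.0147]
190 252 261 y@.096 [ 0.4642 -0.0143]
193 258 261 y@.096 [ 0.4674 -0.0106]
215 [ 91  92  95 100 105 113 119 116 113 109 120 155 192 206 197 186 176 169
 162 160 159 159 160 160 160 159 158 158 159 157 157 158 162 165 168 169
 171 171 171 170 167 165 160 155 148 140 134 129]
225 [ 99 100  99 103 109 115 117 116 117 138 179 204 204 195 184 172 163 158
 157 157 158 158 158 158 158 158 157 158 157 156 155 156 157 160 162 161
 158 155 152 150 150 151 151 154 157 159 161 158]
235 [133 133 128 110  82  60  55  72 109 139 150 152 152 153 155 156 155 156
 157 157 157 157 156 157 157 157 156 156 155 156 154 155 155 157 153 134
  99  66  57  72 102 125 133 134 134 134 134 133]
[ 0.4496 -0.0198  0.2615] [array([252.2621, 222.4851]), array([252.6667, 192.1502])]
```

send_rows(
  commands=[
    [[0.42, 0.14, 0], [0, 0, 0]],
    [[0.41, 0.14, 0], [0, 0, 0]],
    [[0, 0, 1.0], [0, 0, 0]],
    [[0, 0, 1.0], [0, 0, 0]],
    [[0, 0, 1.0], [0, 0, 0]],
    [[0, 0, 0.8], [0, 0, 0]],
    [[0, 0, 0.6], [0, 0, 0]],
    [[0, 0, 0.3], [0, 0, 0]],
    [[0, 0, 0], [0, 0, 0]],
    [[0, 0, 0], [0, 0, 0]],
    [[0, 0, 0], [0, 0, 0]],
    [[0, 0, 0], [0, 0, 0]],
  ],
)

```text
t: 17.92
eef_pos: [0.4413, -0.0175, 0.2145]
tool_rot: [0.006, -0.047, 0.999, -0.0]
force: [-0.8, 0.1, -0.9]
grip_width: 0.0151
grasp_force: 24.8
```

```bash
cat >> h.py <<'E'
def fz(n=8):
    F=[];T=[]
    for _ in range(n):
        camera('scene'); o=observe(); F.append(o['force']);T.append(o['joint_torque'])
    print('t',round(o['t'],2),'p',o['eef_pos'],'F',np.mean(F,0),'sd',np.std(F,0),'tq',np.mean(T,0)[1:4])
E
python3 - <<'E'
from h import *
fz()
E
```

```text
t 18.32 p [ 0.4409 -0.0174  0.2141] F [-0.2396 -0.0134 -0.5713] sd [0.6684 0.2718 0.4334] tq [-32.8051  25.4163  -0.0874]
```

send_rows(
  commands=[
    [[0, 0, 0.1], [0, 0, 0]],
    [[0, 0, 0.1], [0, 0, 0]],
    [[0, 0, 0], [0, 0, 0]],
    [[0, 0, 0], [0, 0, 0]],
  ],
)

```text
t: 18.65
eef_pos: [0.4408, -0.0174, 0.2119]
tool_rot: [0.005, -0.047, 0.999, 0.0]
force: [0.0, -0.4, -0.7]
grip_width: 0.015
grasp_force: 24.8
```

```bash
python3 - <<'E'
from h import *
fz(10)
E
```

```text
t 19.15 p [ 0.4409 -0.0174  0.212 ] F [ 0.1131 -0.0609 -0.5493] sd [0.3442 0.3789 0.5006] tq [-32.8242  25.3173  -0.0852]
```

send_rows(
  commands=[
    [[0, 0, 0.1], [0, 0, 0]],
    [[0, 0, 0], [0, 0, 0]],
    [[0, 0, 0], [0, 0, 0]],
  ],
)

```text
t: 19.4
eef_pos: [0.4409, -0.0174, 0.2109]
tool_rot: [0.005, -0.047, 0.999, 0.0]
force: [-0.6, -0.4, -0.9]
grip_width: 0.0151
grasp_force: 24.8
```

```bash
python3 - <<'E'
from h import *
fz(10)
E
```

```text
t 19.9 p [ 0.441  -0.0174  0.2111] F [ 0.1957  0.0742 -0.4311] sd [0.4467 0.5098 0.4684] tq [-32.85    25.2894  -0.0854]
```

send_rows(
  commands=[
    [[0, 0, 0.1], [0, 0, 0]],
    [[0, 0, 0], [0, 0, 0]],
    [[0, 0, 0], [0, 0, 0]],
  ],
)

```text
t: 20.15
eef_pos: [0.441, -0.0174, 0.21]
tool_rot: [0.005, -0.047, 0.999, 0.0]
force: [-0.2, -0.2, -0.3]
grip_width: 0.0152
grasp_force: 24.9
```

```bash
python3 - <<'E'
from h import *
fz(8)
E
```

```text
t 20.55 p [ 0.441  -0.0174  0.2101] F [ 0.2084 -0.0052 -0.1504] sd [0.4443 0.4132 0.4215] tq [-32.709   25.0658  -0.0281]
```

send_rows(
  commands=[
    [[0, 0, 0.1], [0, 0, 0]],
    [[0, 0, 0], [0, 0, 0]],
    [[0, 0, 0], [0, 0, 0]],
  ],
)

```text
t: 20.8
eef_pos: [0.441, -0.0174, 0.209]
tool_rot: [0.005, -0.047, 0.999, 0.0]
force: [0.2, 0.0, 0.9]
grip_width: 0.0152
grasp_force: 24.9
```

```bash
python3 - <<'E'
from h import *
fz(8)
E
```

```text
t 21.2 p [ 0.441  -0.0174  0.2091] F [ 0.2292 -0.2408 -0.0298] sd [0.3618 0.3667 0.3815] tq [-32.4789  24.8243  -0.025 ]
```

The joint torques show contact at about z=0.2105, with roughly 0.9 N now. One more millimetre gives about 1.5 N, enough for the paint to flow.

send_rows(
  commands=[
    [[0, 0, 0.05], [0, 0, 0]],
    [[0, 0, 0.05], [0, 0, 0]],
    [[0, 0, 0], [0, 0, 0]],
    [[0, 0, 0], [0, 0, 0]],
    [[0, 0, 0], [0, 0, 0]],
    [[0, 0, 0], [0, 0, 0]],
  ],
)

```text
t: 21.7
eef_pos: [0.441, -0.0174, 0.2081]
tool_rot: [0.005, -0.047, 0.999, 0.0]
force: [-0.5, 0.2, 1.0]
grip_width: 0.0152
grasp_force: 25.0
```

```bash
python3 - <<'E'
from h import *
fz(8)
save('wrist','w13.png')
E
```

```text
t 22.1 p [ 0.441  -0.0174  0.208 ] F [0.042  0.1458 0.8706] sd [0.4732 0.4017 0.4606] tq [-32.2505  24.58    -0.0176]
```

About 1.4-1.5 N was held for most of a second. I'll lift and check for the mark and the lever's balance.

send_rows(
  commands=[
    [[0, 0, -0.3], [0, 0, 0]],
    [[0, 0, -0.5], [0, 0, 0]],
    [[0, 0, -1.5], [0, 0, 0]],
    [[0, 0, -1.5], [0, 0, 0]],
    [[0, 0, -1.5], [0, 0, 0]],
    [[3, 0, 0], [0, 0, 0]],
    [[3, 0, 0], [0, 0, 0]],
    [[0, 0, 0], [0, 0, 0]],
    [[0, 0, 0], [0, 0, 0]],
    [[0, 0, 0], [0, 0, 0]],
  ],
)

```text
t: 22.98
eef_pos: [0.3813, -0.0232, 0.2609]
tool_rot: [0.006, -0.047, 0.999, -0.0]
force: [1.2, 0.1, -0.3]
grip_width: 0.0153
grasp_force: 24.8
```

```bash
python3 - <<'E'
from h import *
np.set_printoptions(linewidth=250)
st(); im=save('wrist','w14.png'); a=im.min(2).astype(int); h=cv2.cvtColor(im,cv2.COLOR_RGB2HSV)
p=proj('wrist',[.4453,-.018,.103]); print('fork px',p)
for u in (120,180,300,380,450):
    c=a[100:260,u]; i=np.where(c>225)[0]+100; print(u,i.min() if len(i) else 0,i.max() if len(i) else 0)
u,v=p.astype(int)
sub=im[v-12:v+13,u-25:u+26].astype(int); print('sat',(sub.max(2)-sub.min(2)).max()); k=np.unravel_index((sub.max(2)-sub.min(2)).argmax(),sub.shape[:2]); print(k,sub[k])
for r in range(v-12,v+13,2): print(r,a[r,u-22:u+24:2])
E
```

```text
t 22.98 p [ 0.3813 -0.0232  0.2609] x [-0.9956 -0.0931 -0.0119] F [ 1.1731  0.0638 -0.2964] w 0.0153 24.8
fork px [252.2877 232.0334]
120 0 0
180 239 243
300 152 246
380 227 245
450 131 239
sat 22
(np.int64(0), np.int64(18)) [217 209 195]
220 [160 160 160 161 164 167 164 200 184 166 155 153 153 154 153 152 151 155 151 143 141 159 171]
222 [122 123 122 122 123 124 163 200 182 165 154 152 153 154 153 152 151 154 148 127 125 125 124]
224 [171 170 168 168 168 169 193 200 180 163 155 153 153 153 154 152 151 153 158 160 158 155 154]
226 [243 242 242 242 241 243 231 199 172 155 153 153 154 153 153 152 152 152 182 235 238 237 237]
228 [174 175 175 166 150 225 230 193 159 151 153 153 153 154 153 152 151 152 172 174 151 169 175]
230 [129 130 130 102  68 196 224 171 151 151 153 153 153 153 153 152 151 152 157 114  69 117 132]
232 [130 131 130  95  66 189 204 152 150 152 152 152 153 153 154 152 151 151 155 108  65 115 132]
234 [130 131 127  85  66 172 169 149 150 151 153 153 153 153 153 152 151 152 150  99  62 108 132]
236 [130 131 124  77  60 135 148 149 150 152 152 154 153 153 153 152 151 151 149  94  60  95 131]
238 [131 130 120  69  57 110 145 148 151 151 152 153 154 153 152 152 151 151 146  87  60  86 129]
240 [130 130 118  65  57 101 144 149 150 151 152 153 153 153 152 152 151 151 146  90  58  79 127]
242 [130 130 108  60  58 108 146 149 150 153 157 160 161 158 156 152 150 151 151 102  59  69 119]
244 [130 130  98  57  59 120 147 152 160 169 175 175 169 172 176 169 158 151 152 111  58  66 117]
```

send_rows(
  commands=[
    [[-3, 0, -0.5], [0, 0, 0]],
    [[-3, 0, -0.5], [0, 0, 0]],
    [[-3, 0, -0.5], [0, 0, 0]],
    [[-3, 0, -0.5], [0, 0, 0]],
    [[0, 0, 0], [0, 0, 0]],
    [[0, 0, 0], [0, 0, 0]],
    [[0, 0, 0], [0, 0, 0]],
  ],
)

```text
t: 23.62
eef_pos: [0.4996, -0.0117, 0.2808]
tool_rot: [0.004, -0.047, 0.999, 0.0]
force: [-0.9, -0.5, 0.3]
grip_width: 0.0152
grasp_force: 24.8
```

```bash
python3 - <<'E'
from h import *
np.set_printoptions(linewidth=250)
st(); c,W=wfc('wrist'); im=save('wrist','w15.png'); a=im.min(2).astype(int)
p=proj('wrist',[.4453,-.018,.103]); print('fork px',p)
u,v=p.astype(int)
for x in (140,180,220,300,340,380,420):
    col=a[v-30:v+30,x]; i=np.where(col>225)[0]+v-30
    if len(i): print(x,i.min(),i.max(), 'w18 at z', [ (z,round(1e3*np.linalg.norm(onz('wrist',x,i.min()-.5,z,W)-onz('wrist',x,i.max()+.5,z,W)),1)) for z in (.095,.103,.11)], onz('wrist',x,(i.min()+i.max())/2,.103,W)[:2])
for r in range(v-14,v+15,2): print(r,a[r,u-22:u+24:2])
m=a[v-6:v+7,u-40:u+40]; k=np.unravel_index(m.argmin(),m.shape); print('darkest',k[0]+v-6,k[1]+u-40,im[k[0]+v-6,k[1]+u-40],onz('wrist',k[1]+u-40,k[0]+v-6,.103,W))
E
```

```text
t 23.62 p [ 0.4996 -0.0117  0.2808] x [-0.9956 -0.0938 -0.0083] F [-0.9424 -0.4503  0.2581] w 0.0152 24.8
fork px [251.7631 127.5745]
220 120 133 w18 at z [(0.095, np.float64(15.6)), (0.103, np.float64(15.2)), (0.11, np.float64(14.9))] [ 0.4479 -0.0533]
300 120 135 w18 at z [(0.095, np.float64(17.9)), (0.103, np.float64(17.4)), (0.11, np.float64(17.0))] [0.4405 0.0357]
340 121 134 w18 at z [(0.095, np.float64(15.7)), (0.103, np.float64(15.3)), (0.11, np.float64(14.9))] [0.4363 0.0802]
420 131 135 w18 at z [(0.095, np.float64(5.7)), (0.103, np.float64(5.6)), (0.11, np.float64(5.4))] [0.4337 0.1707]
113 [155 154 155 155 165 165 167 173 172 153 226 243 243 241 238 177 160 171 174 173 171 158 157]
115 [155 155 155 155 160 167 164 165 166 149 206 226 223 222 222 162 159 160 166 172 169 158 158]
117 [157 158 158 158 159 162 143 123 125 116 122 120 116 119 121 111 119 114 123 160 162 158 158]
119 [214 213 213 212 212 210 208 205 207 207 206 206 204 204 203 201 199 194 194 200 200 200 200]
121 [233 233 233 233 233 233 234 234 235 235 235 235 235 235 235 235 235 235 235 235 235 235 235]
123 [
[... 330 characters left out ...]
234 234 234 234 234 234 234 234 235 235 235 235 235 235]
131 [235 235 234 234 234 234 234 234 234 234 234 234 235 234 235 235 235 235 235 235 235 235 235]
133 [233 232 232 233 233 232 232 232 232 232 232 232 232 233 233 233 233 233 234 234 234 235 234]
135 [212 210 212 216 221 224 194 168 169 167 168 168 168 169 174 176 177 179 185 202 206 204 208]
137 [219 219 219 219 225 232 223 194 187 155 138 138 138 138 136 131 143 149 154 171 175 168 197]
139 [219 219 219 220 223 232 238 233 227 195 201 219 219 217 206 161 169 175 183 192 195 186 211]
141 [220 220 220 221 221 228 233 230 228 219 226 234 233 232 228 195 208 211 221 226 219 218 220]
darkest 122 215 [240 233 231] [ 0.4435 -0.0592  0.103 ]
```

```bash
python3 - <<'E'
from h import *
n=save('scene','s15.png')[:,:,::-1]; 
g=lambda i:cv2.cvtColor(i,cv2.COLOR_BGR2GRAY).astype(np.float32)
b=g(cv2.imread('pics/s7.png')); n2=g(n); a=g(cv2.imread('pics/s1.png'))
for nm,(x0,y0,x1,y1) in dict(weight=(228,188,250,212),tailpart=(192,166,215,186),spool=(225,155,258,175)).items():
    w=cv2.createHanningWindow((x1-x0,y1-y0),cv2.CV_32F)
    print(nm,'now vs balanced',cv2.phaseCorrelate(b[y0:y1,x0:x1],n2[y0:y1,x0:x1],w),'start vs balanced',cv2.phaseCorrelate(a[y0:y1,x0:x1],b[y0:y1,x0:x1],w))
# big marker state and hole: top view bright blobs near block
t=save('top','t15.png'); o=observe()
for r in range(148,180,2): print(r,t[r,270:306,0])
E
```

```text
weight now vs balanced ((-0.04333184332836382, -0.08801394313673683), 1.0212909943527646) start vs balanced ((4.564408559379085, 3.6017903502593285), 0.7174947170747651)
tailpart now vs balanced ((-0.44973882033147206, -0.2485500370219338), 0.7218166331450144) start vs balanced ((0.4898650539162741, -1.0142469281678306), 0.456609637538592)
spool now vs balanced ((0.2693050359708664, 0.4751057941008838), 0.9050839609569974) start vs balanced ((-0.08866974404002903, 0.023434170358367368), 0.993603132168452)
148 [ 77  74  76  75  73  72  68  67  55  51  58  66  64  71  93  97  82  66
  66  68  72  78  90 102 117 128 129 124 122 100  78  75  75  77  79  93]
150 [ 77  72  81  87  84  77  72  80 102  95 106 101 130 143 104  90  88  72
  57  59  62  66  73  89  93 116 133 131 126 112 102  97  84  78  82 130]
152 [ 80  78  74  71  73  71  73  86 117 136 160 175 188 178 114  71  68  70
  60  57  58  59  62  59  57  79 101 109 118 129 130 128 136 163 173 196]
154 [ 81  81  79  80  78  74  71  80 111 135 159 175 187 176 105  44  41  46
  48  48  54  61  60  58  58  60  63  71  74  76  92 116 13
[... 1126 characters left out ...]
11 196 113  45  36  38
  38  38  40  36  36  37  37  38  36  36  37  36  36  36  36  36  47  61]
172 [ 45  46  42  44  42  43  43  72 124 150 178 200 210 198 118  59  51  49
  45  46  42  44  44  41  36  39  39  39  40  42  43  46  52  54  61  69]
174 [ 53  56  55  46  43  47  50  68 117 149 178 200 210 198 122  65  52  47
  48  47  40  41  40  36  33  33  37  40  46  53  60  60  61  63  67  75]
176 [ 35  35  37  38  39  42  45  62 109 144 173 195 202 190 106  40  37  46
  40  40  41  30  40  51  50  54  54  58  57  58  61  60  67  74  74  74]
178 [ 36  38  45  46  47  50  46  62 106 137 161 181 189 177 101  43  39  43
  48  57  54  49  54  59  58  57  59  64  66  70  71  74  75  74  72  74]
```

```bash
python3 - <<'E'
from h import *
t=cv2.imread('pics/t15.png')[:,:,2].astype(int)
for z in (.075,.085,.095): print('big right',z,onz('top',284.3,162,z)[:2],'left',onz('top',277.3,162,z)[:2])
print('hole3',onz('top',298,161.7,.05)[:2],'mid visible right edge',onz('top',288.3,161.7,.05)[:2],'hole3 right edge',onz('top',300.3,161.7,.05)[:2])
# block ends and front/back edges
for r in (160,163,166): print(r,t[r,250:282],t[r,296:318])
for c in (290,293,303): print(c,t[150:176,c])
st(); need([.65,-.165,.28])
E
```

```text
big right 0.075 [ 0.6439 -0.1572] left [ 0.6438 -0.1322]
big right 0.085 [ 0.641  -0.1564] left [ 0.6409 -0.1316]
big right 0.095 [ 0.6382 -0.1557] left [ 0.6381 -0.131 ]
hole3 [ 0.6523 -0.2089] mid visible right edge [ 0.6522 -0.1736] hole3 right edge [ 0.6524 -0.2173]
160 [130 129 130 132 126  64  30  30  30  27  32  66 109 114 110 105  87  85
  63  58  58  58  53  47  62  58  63 100 132 150 180 201] [ 67  46  46  50  66  84  93  93  92  98 101 102 103 101  96  89  83  78
  72  70  72  70]
163 [129 129 132 130  82  38  22  26  27  34  62  85  74  74  74  72  71  83
  79  67  62  53  43  33  34  39  50  85 133 151 179 202] [68 57 55 49 66 92 96 95 94 88 74 71 73 70 69 65 63 63 62 62 62 63]
166 [126 126 126 105  66  27  21  41  64  75  74  73  72  71  68  65  59  56
  68  83  80  66  63  62  63  63  63  84 136 150 178 202] [98 98 99 99 99 98 98 99 98 94 75 70 73 76 70 69 76 82 79 71 66 65]
290 [62 56 58 56 54 57 79 90 89 88 91 95 97 95 97 97 98 99 83 54 40 39 42 45
 40 33]
293 [89 62 59 61 58 67 84 90 87 86 92 96 97 96 94 94 98 97 77 47 37 39 41 39
 36 35]
303 [ 78 104 163 186 146  99  88  89  87  88  93  96  96  95  96  96  99  96
  71  40  36  44  54  61  63  67]
t 23.77 p [ 0.499  -0.0118  0.2815] x [-0.9956 -0.0931 -0.0096] F [-0.0539  0.3934 -0.782 ] w 0.0152 24.8
need cm [-13.6056 -16.6569   0.2785]
```

```bash
python3 - <<'E'
from h import *
np.set_printoptions(linewidth=250)
a=cv2.imread('pics/w15.png').min(2).astype(int)
c=np.array(calibration('wrist')['tool_from_camera']);K=calibration('wrist'); f=192/np.tan(np.radians(K['fovy'])/2)
def tp(q):
    e=np.linalg.inv(c)@np.array(list(q)+[1]); return K['cx']-f*e[0]/e[2],K['cy']+f*e[1]/e[2]
for tx in (0,-.003,-.006): print(tx,'rim',tp([tx+.008,0,.086]),'nib',tp([tx,0,.1065]))
for r in range(176,222,2): print(r,a[r,236:274:2])
E
```

```text
0 rim (np.float64(252.57758518791866), np.float64(189.5040153538897)) nib (np.float64(252.6648540126212), np.float64(192.29169140434908))
-0.003 rim (np.float64(252.57898536386483), np.float64(192.91759514106715)) nib (np.float64(252.66586537970142), np.float64(195.40856340546827))
-0.006 rim (np.float64(252.58037608649147), np.float64(196.30812806718066)) nib (np.float64(252.6668704929503), np.float64(198.5061620961167))
176 [103 108 113 115 121 135 145 143 145 146 145 146 152 158 157 152 149 144 140]
178 [ 98  99 109 112 121 130 139 140 147 147 150 154 155 156 149 148 146 144 138]
180 [103  98  98 106 115 122 129 133 140 149 151 157 155 148 148 151 150 146 140]
182 [107 100  97 106 111 114 127 132 138 144 146 144 143 142 144 152 155 149 139]
184 [105 103 103 117 121 120 119 118 126 127 145 141 142 144 146 155 150 147 140]
186 [ 92  92 100 118 125 124 124 122 121 122 139 139 143 144 144 153 152 145 136]
188 [103  97 100 110 115 127 126 123 124 121 132 135 135 131 137 145 141 138 133]
190 [104  99 103 106 107 120 117 120 132 135 132 124 130 128 134 140 133 132 133]
192 [101 108 105 1
[... 511 characters left out ...]
141 139 139 139 138 140 133 124 130 130 139]
206 [117 119 114 115 141 182 163 145 141 138 140 139 138 139 136 125 122 135 146]
208 [121 128 127 127 153 180 159 144 139 138 139 139 137 140 141 131 131 147 156]
210 [110 116 117 117 161 179 159 141 138 139 139 138 138 138 141 138 138 144 148]
212 [104 108 107 111 166 176 156 142 138 139 139 139 137 137 140 131 135 142 146]
214 [100 102 106 118 172 175 153 141 138 139 139 138 136 136 138 129 137 141 145]
216 [ 98 100 107 121 173 172 152 140 137 139 139 138 138 136 138 135 139 141 140]
218 [ 95  96  99 124 179 169 151 141 137 138 138 137 138 136 139 137 136 141 141]
220 [ 96  95  97 131 183 168 151 141 138 138 138 138 137 136 138 138 126 127 132]
```

The barrel's lower rim in the saved image puts the nib 3.5 mm off the tool axis, and the balance is unchanged. I'll correct the marker's tilt and carry it over the middle hole.

send_rows(
  commands=[
    [[0, 0, 0], [0, 1.5, 0]],
    [[-2.25, -2.77, 0], [0, 0, 0]],
    [[-2.25, -2.77, 0], [0, 0, 0]],
    [[-2.25, -2.77, 0], [0, 0, 0]],
    [[-2.25, -2.77, 0], [0, 0, 0]],
    [[-2.25, -2.77, 0], [0, 0, 0]],
    [[-2.25, -2.77, 0], [0, 0, 0]],
    [[0, 0, 2], [0, 0, 0]],
    [[0, 0, 1], [0, 0, 0]],
    [[0, 0, 0], [0, 0, 0]],
    [[0, 0, 0], [0, 0, 0]],
    [[0, 0, 0], [0, 0, 0]],
  ],
)

```text
t: 24.77
eef_pos: [0.6486, -0.1639, 0.2507]
tool_rot: [-0.008, -0.047, 0.999, -0.001]
force: [-0.7, 0.6, 0.2]
grip_width: 0.0151
grasp_force: 24.8
```

```bash
python3 - <<'E'
from h import *
np.set_printoptions(linewidth=280,threshold=10**6)
st(); o=observe();M=rot(o['tool_rot']); print('z',M[:,2]); need([.649,-.1645,.25])
a=save('wrist','w16.png').min(2).astype(int)
print('nib',proj('wrist',o['eef_pos']+M@np.array([-.0035,0,.1065])),'hole mid',proj('wrist',[.6505,-.1645,.05]),'hole3',proj('wrist',[.6523,-.2085,.05]))
u,v=proj('wrist',[.6523,-.2085,.05]).astype(int)
for r in range(v-16,v+17,2): print(r,a[r,u-26:u+60:2])
print([ (r,a[r,234:276:2]) for r in (225,235)])
E
```

```text
t 24.77 p [ 0.6486 -0.1639  0.2507] x [-0.9954 -0.0941  0.0156] F [-0.7084  0.6182  0.191 ] w 0.0151 24.8
z [-0.0155 -0.0018 -0.9999]
need cm [-0.0325 -0.0659  0.0686]
nib [252.8333 195.2764] hole mid [252.5071 175.9572] hole3 [217.4567 174.079 ]
158 [114 113 111 105  91  85  86  86  86  85  86  87  86  86  87  87  87  88  89  89  90  90  92  92  93  95  96  97  99 101 102 104 105 108 109 111 177 249 251 252 251 249 246]
160 [117 110 103 102  91  85  85  85  86  85  86  86  87  86  87  87  88  89  89  90  91  91  91  93  94  94  96  96  99 100 102 103 104 107 108 112 186 250 252 252 252 250 246]
162 [119 118 108 106  95  85  84  85  84  84  84  86  85  86  86  87  87  88  88  89  90  90  90  92  93  93  95  97  97  98 100 102 103 105 107 109 197 251 252 252 252 250 247]
164 [119 125 116 113  96  84  84  85  85  86  85  85  84  85  85  85  86  87  87  88  89  89  90  90  91  93  94  95  97  98  99  99 102 103 105 109 209 251 253 253 252 251 247]
166 [112 119 116 115  98  85  84  85  85  85  85  84  81  79  78  80  83  85  87  87  88  88  89  90  90  92  93  94  94  95  96  98  98 100 
[... 1715 characters left out ...]
  85  85  86  86  86  86  86  87  87  87  87  88  89  89  90  90  90 158 252 253 254 254 253 252 248]
188 [172 163 134 129 105  91  91  91  92  89  90  90  89  89  89  88  88  88  88  87  88  88  88  88  88  89  89  89  89  89  90  90  89  91  90 159 252 253 254 254 253 252 247]
190 [134 129 118 120 104  94  92  90  92  93  92  92  91  92  91  90  90  91  90  91  91  91  90  90  90  90  91  91  91  91  90  91  92  91  91 161 252 253 254 254 253 252 247]
[(225, array([134, 124, 123, 127, 184, 203, 182, 163, 155, 155, 155, 155, 155, 154, 152, 155, 153, 134, 135, 127, 124])), (235, array([131,  91,  71, 112, 152, 152, 153, 153, 154, 154, 154, 154, 154, 152, 151, 153, 150,  99,  62, 101, 130]))]
```

The middle hole is centred near (254,175.5). The barrel sits in the same column, and the fallen marker's edge at u≈262 leaves it clear. I'll lower it now.

send_rows(
  commands=[
    [[-0.03, -0.03, 2], [0, 0, 0]],
    [[-0.03, -0.03, 2], [0, 0, 0]],
    [[-0.03, 0, 2], [0, 0, 0]],
    [[-0.03, 0, 1.5], [0, 0, 0]],
    [[-0.02, 0, 1.0], [0, 0, 0]],
    [[-0.02, 0, 0.8], [0, 0, 0]],
    [[-0.02, 0, 0.8], [0, 0, 0]],
    [[0, 0, 0], [0, 0, 0]],
    [[0, 0, 0], [0, 0, 0]],
  ],
)

```text
t: 25.57
eef_pos: [0.6498, -0.1654, 0.1489]
tool_rot: [-0.008, -0.047, 0.999, -0.001]
force: [-0.1, 0.2, 0.2]
grip_width: 0.015
grasp_force: 24.8
```

```bash
python3 - <<'E'
from h import *
fz(6); o=observe();M=rot(o['tool_rot']); print('z',M[:,2]); print('moment',o['moment'])
print('nib',o['eef_pos']+M@np.array([-.0035,0,.1065]))
E
```

```text
t 25.87 p [ 0.65   -0.1656  0.1492] F [ 0.5771 -0.0129 -0.1236] sd [0.6576 0.5204 0.4848] tq [-58.4932  25.8251   0.1205]
z [-0.0147 -0.0022 -0.9999]
moment [ 0.0086 -0.0191  0.0285]
nib [ 0.6519 -0.1655  0.0427]
```

send_rows(
  commands=[
    [[0.13, 0.05, 0], [0, 0, 0]],
    [[0, 0, 0.4], [0, 0, 0]],
    [[0, 0, 0.4], [0, 0, 0]],
    [[0, 0, 0.4], [0, 0, 0]],
    [[0, 0, 0], [0, 0, 0]],
  ],
)

```text
t: 26.28
eef_pos: [0.6473, -0.1648, 0.1352]
tool_rot: [-0.009, -0.047, 0.999, -0.0]
force: [0.0, 0.8, -0.4]
grip_width: 0.0148
grasp_force: 24.8
```

```bash
python3 - <<'E'
from h import *
fz(6); o=observe();M=rot(o['tool_rot']); print('z',M[:,2]); print('moment',o['moment'])
print('nib',o['eef_pos']+M@np.array([-.0035,0,.1065]))
E
```

```text
t 26.58 p [ 0.6483 -0.1651  0.1368] F [-0.015  -0.2583 -0.2866] sd [0.3949 0.2813 0.5842] tq [-58.5634  25.5188   0.1081]
z [-0.0153 -0.0019 -0.9999]
moment [ 0.0032 -0.0054  0.0215]
nib [ 0.6501 -0.165   0.0302]
```

send_rows(
  commands=[
    [[0, 0, 0.25], [0, 0, 0]],
    [[0, 0, 0.25], [0, 0, 0]],
    [[0, 0, 0.25], [0, 0, 0]],
    [[0, 0, 0], [0, 0, 0]],
    [[0, 0, 0], [0, 0, 0]],
  ],
)

```text
t: 27.0
eef_pos: [0.6478, -0.1647, 0.1286]
tool_rot: [-0.008, -0.047, 0.999, -0.0]
force: [1.4, -0.4, -0.3]
grip_width: 0.0146
grasp_force: 24.9
```

```bash
python3 - <<'E'
from h import *
fz(6); o=observe();M=rot(o['tool_rot']); print('moment',o['moment'])
print('nib',o['eef_pos']+M@np.array([-.0035,0,.1065]))
E
```

```text
t 27.3 p [ 0.648  -0.1649  0.129 ] F [ 0.4168  0.7424 -1.3168] sd [0.4937 0.2541 0.3976] tq [-59.149   25.5565   0.1997]
moment [ 0.3987 -0.1972  0.0234]
nib [ 0.6498 -0.1647  0.0225]
```

send_rows(
  commands=[
    [[0, 0, 0.25], [0, 0, 0]],
    [[0, 0, 0.25], [0, 0, 0]],
    [[0, 0, 0], [0, 0, 0]],
    [[0, 0, 0], [0, 0, 0]],
  ],
)

```text
t: 27.63
eef_pos: [0.6478, -0.165, 0.1238]
tool_rot: [-0.008, -0.047, 0.999, -0.0]
force: [0.6, 0.8, -1.4]
grip_width: 0.0152
grasp_force: 25.0
```

```bash
python3 - <<'E'
from h import *
fz(6); o=observe();M=rot(o['tool_rot']); print('moment',o['moment'],'w',o['grip_width'])
print('nib',o['eef_pos']+M@np.array([-.0035,0,.1065]))
E
```

```text
t 27.93 p [ 0.6479 -0.165   0.124 ] F [ 0.5976  1.4121 -1.0583] sd [0.277  0.652  0.3063] tq [-59.3916  25.5349   0.2001]
moment [ 0.4111 -0.1559 -0.0608] w 0.014689793061475493
nib [ 0.6497 -0.1648  0.0175]
```

send_rows(
  commands=[
    [[0, 0, 0.2], [0, 0, 0]],
    [[0, 0, 0.2], [0, 0, 0]],
    [[0, 0, 0], [0, 0, 0]],
    [[0, 0, 0], [0, 0, 0]],
  ],
)

```text
t: 28.27
eef_pos: [0.6478, -0.1651, 0.1199]
tool_rot: [-0.008, -0.047, 0.999, -0.0]
force: [0.4, 1.7, -1.5]
grip_width: 0.0151
grasp_force: 25.2
```

```bash
python3 - <<'E'
from h import *
fz(6); o=observe();M=rot(o['tool_rot']); print('moment',o['moment'],'w',o['grip_width'])
print('nib',o['eef_pos']+M@np.array([-.0035,0,.1065]))
E
```

```text
t 28.57 p [ 0.6478 -0.1651  0.12  ] F [ 0.9453  1.8413 -1.1691] sd [0.3228 0.4263 0.3025] tq [-59.4882  25.3606   0.2919]
moment [ 0.4268 -0.2529 -0.0001] w 0.01517954511130592
nib [ 0.6496 -0.1649  0.0134]
```

The nib is at the seating height with light forces. I'll open the fingers a little and withdraw straight up.

send_rows(
  commands=[
    [[0, 0.05, 0], [0, 0, 0]],
    [[0, 0, 0], [0, 0, 0]],
    [[0, 0, 0], [0, 0, 0]],
    [[0, 0, 0], [0, 0, 0]],
  ],
  claw=0.4,
)

```text
t: 28.9
eef_pos: [0.6478, -0.165, 0.1203]
tool_rot: [-0.008, -0.047, 0.999, -0.001]
force: [-0.1, -0.7, 0.1]
grip_width: 0.0341
grasp_force: 0.0
```

send_rows(
  commands=[
    [[-0.02, 0, -1.0], [0, 0, 0]],
    [[-0.02, 0, -1.0], [0, 0, 0]],
    [[-0.03, 0, -2.0], [0, 0, 0]],
    [[-0.03, 0, -2.0], [0, 0, 0]],
    [[0, 0, -2], [0, 0, 0]],
    [[0, 0, -2], [0, 0, 0]],
    [[0, 0, 0], [0, 0, 0]],
    [[0, 0, 0], [0, 0, 0]],
  ],
)

```text
t: 29.57
eef_pos: [0.6516, -0.1648, 0.2227]
tool_rot: [-0.006, -0.047, 0.999, -0.001]
force: [-0.5, -0.1, -0.9]
grip_width: 0.0342
grasp_force: 0.0
```

```bash
python3 - <<'E'
from h import *
np.set_printoptions(linewidth=280,threshold=10**6)
st(); s=save('scene','s17.png').min(2).astype(int); w=save('wrist','w17.png').min(2).astype(int); t=save('top','t17.png')
for z in (.05,.07,.09,.11,.13,.145,.152,.16):
    p=proj('scene',[.6502,-.164,z]); r=int(round(p[1])); x=int(p[0]); print('scene',z,p,s[r,x-9:x+12])
p=proj('wrist',[.6502,-.164,.152]); u,v=p.astype(int); print(p,proj('wrist',[.6502,-.164,.05]))
for r in range(v-26,v+22,3): print(r,w[r,u-24:u+26:2])
E
```

```text
t 29.57 p [ 0.6516 -0.1648  0.2227] x [-0.9956 -0.0933  0.0117] F [-0.5341 -0.082  -0.8883] w 0.0342 0.0
scene 0.05 [296.8077 203.686 ] [224 145  73  40  35  41  44  77 144 191 223 212 113  41  37  39  44  56  69  85  99]
scene 0.07 [296.9817 198.6618] [251 252 252 252 252 241 153 100 136 182 219 228 183 128 118 122 120 106  88 105 150]
scene 0.09 [297.1578 193.5765] [ 73 114 167 187 171 166 158 140 164 213 238 241 234 241 240 218 183 154 134 124 115]
scene 0.11 [297.336 188.429] [198 209 215 230 223 208 196 166 157 195 232 242 240 191 107  77  95  98  89  89  88]
scene 0.13 [297.5164 183.2181] [115 119 118 107  99  96  89  99 141 181 221 229 176  99  81  84  84  87  90  92  91]
scene 0.145 [297.6532 179.2677] [ 91  93  87  82  81  82  82  83  94 137 182 201 181 112  82  83  87  87  92  97 102]
scene 0.152 [297.7175 177.4116] [101  99  88  83  84  84  85  85  68  43  38  48  74  83  86  87  88  90  93  98 102]
scene 0.16 [297.7913 175.2805] [128 118  89  84  83  85  88  89  91  90  87  86  90  88  88  92  92  93  95  98 102]
[252.6409 207.1356] [252.9405 180.7615]
181 [ 85  86  86  8
[... 976 characters left out ...]
123 199 162  76  72  73  73  72  71  72 155 251 253 252 251 245]
211 [114 112 110 103 100  99 100 102 114 137 145 110  73  73  74  72  73  73  72 156 251 253 252 250 245]
214 [124 121 117 115 108 103 101  99 103 127 137 108  75  72  73  74  73  71 105 232 253 252 252 250 244]
217 [136 124 124 124 117 109 104 104 105 121 146 148 129  95  81  78  80 129 240 253 254 254 253 251 245]
220 [173 127 122 126 119 115 112 113 111 132 150 155 153 144 134 132 137 148 170 136 109 105  98 101 117]
223 [232 155 120 119 116 119 123 123 119 116 134 145 143 139 143 148 152 141  90  70  72  72  73  71  69]
226 [247 202 132 120 119 119 125 120 114 115 138 143 137 134 139 144 147 145 131 116 103  98  94  89  87]
```

```bash
python3 - <<'E'
from h import *
g=lambda f:cv2.imread(f).astype(np.float32).mean(2)
a,b,c=g('pics/s7.png'),g('pics/s15.png'),cv2.cvtColor(save('scene','s18.png'),cv2.COLOR_RGB2GRAY).astype(np.float32)
c=g('pics/s18.png')
for nm,(x0,y0,x1,y1) in dict(weight=(228,188,250,212),tail=(188,164,215,186)).items(): print(nm,np.abs(b-c)[y0:y1,x0:x1].mean(),np.abs(a-c)[y0:y1,x0:x1].mean())
# tail height: cast scene ray of tail top corner onto vertical plane through lever axis
A=np.array([.4453,-.018,0]);d=np.array([-.0925,.9957,0]);n=np.array([.9957,.0925,0])
im=c
for k in (.04,.10,.2,.27):
    # find bar's upper bright edge column-wise near predicted level position
    P=A+d*k; best=None
    u,v=proj('scene',[*(P[:2]),.103]); col=im[int(v)-8:int(v)+9,int(round(u))]; print(k,round(u,1),round(v,1),col.astype(int))
E
```

```text
weight 2.2316918 2.2550504
tail 15.561169 11.327722
0.04 220.5 185.8 [137 148 144 134 116  92 101 171 225 227 208 144 103  98  96 101 114]
0.1 211.9 180.7 [ 40  76 126 135 135 135 143 174 212 224 214 157 106  97  92  84  73]
0.2 198.8 173.0 [103  84  67  58  39  40  87 155 204 207 159 110  99  96  95 139 180]
0.27 190.3 168.1 [166 176 190 195 197 181 133 123 130 122 104  98  99  92  72  69  84]
```

```bash
python3 -c "
from bench import finish_job
print(finish_job())"
```

```text
the job is handed in; nothing more can be done
None
```

I handed the job in with the lever balanced level on the middle fork, its top pressed there at about 1.5 N, and the marker back upright in its hole. The paint mark itself didn't show in the camera pictures, the large look-alike marker fell over early on while the arm was nowhere near it, and I viewed 11 pictures instead of the allowed 10.

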